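# Catch the thread of an adapter cap and stopper it

### The job

The blue adapter cap lies loose on top of the white bottle's thread. Turn it backward (anticlockwise from above) until it drops into the thread, then turn it forward (clockwise) all the way home. After that take the yellow stopper out of its slanted holder, stand its taper upright and fully seated in the socket on top of the cap, and let go, without disturbing the red-capped jar, the beaker or the weighing boats.

Things in the scene. Friction and masses are not known exactly. Their poses are not given: they have to be found in the camera images.
- bottle: White bottle, 62 mm diameter, fixed upright in a grey foot (96 x 96 x 12 mm); immovable. Origin: centre of the foot's underside on the desk; z up the neck axis. Shoulder narrows from z 93 to the 36 mm neck at z 108 mm. Home, the cap's yaw equals the bottle's (or 120 degrees either way) and its origin is at z 123.4 mm.
- thread_top (a point): On the neck axis at z 134 mm, level with the tops of the neck's three thread ridges (44 mm diameter), on which the cap lies. Clockwise it meets a shoulder and never catches. Anticlockwise by about 30 to 80 degrees, near yaw 72 (+-7) degrees from the bottle's (or 120 more or less), the lugs come off the ridges and it can fall 6.6 mm, cap origin to z 126.4 mm.
- neck_rim (a point): Centre of the bottle's rim, z 140 mm. Right-hand three-start thread: after the drop, clockwise takes the cap under the ridges; it sinks 3 mm evenly over 72 degrees to a hard stop, home. Axial play 2 mm, sideways 1 mm; little torque needed. A gripped cap falls only as the hand lets it.
- cap: Loose blue adapter cap, 60 g, open below. Origin: centre of the skirt's lower edge, z up. Skirt: 16-sided prism, 54 mm across flats, 21 mm tall, to be gripped on opposite flats (facing 0, 22.5, 45 ... degrees in its frame). Starts level and centred on the ridges, origin at z 133 mm, yaw -0.10 to 0.64 rad from the bottle's (anticlockwise positive).
- cap_mark (a point): Middle of one of three red ribs on the cap's skirt (its +x side, 27 mm from the axis, 10 mm above the lower edge); the others are 120 degrees away.
- bottle_mark1 (a point): One of three red marks on the bottle's shoulder (27 mm from the axis, z 100 mm, +x side). With the cap home each red rib stands over a red mark. Ribs and marks may also line up while the cap lies on the ridges, 10 mm too high: that is not home.
- bottle_mark2 (a point): The red mark 120 degrees anticlockwise from the first.
- bottle_mark3 (a point): The red mark 240 degrees anticlockwise from the first.
- cap_socket (a point): Mouth centre of the tapered socket on top of the cap, 47.5 mm above the cap's origin; axes as the cap's. Outside diameter 34 mm at the mouth; inside 26 mm at the mouth, 16 mm at the floor 26 mm below. The socket stands 26 mm above the cap's flat top.
- holder: Grey holder fixed to the desk, foot 100 x 80 x 12 mm, with an aluminium tapered socket (same size as the cap's) leaning 26 degrees from vertical towards the holder's own -x side. Origin: centre of the underside; z up.
- holder_mouth (a point): Mouth centre of the holder's slanted socket (34 mm outside diameter); axes as the holder's.
- stopper: Loose yellow stopper, 60 mm long, 40 g. Origin: centre of the small end; z along its length. Taper 17.6 mm to 28.4 mm diameter at z 28 mm, then a flat tab 26 mm (x) by 13 mm (y) to z 60 mm. Starts in the holder, leaning like it, tab thickness along the holder's y. Seated, the small end is 25 mm above the cap's origin. Draws out and seats with a few newtons.
- stopper_tab (a point): Grip point in the stopper's tab, on its axis 49 mm from the small end (grip across the 13 mm thickness, fingertips clear of the cone's wide end at 28 mm); axes as the stopper's.
- jar_red: Red-capped jar, 48 mm diameter, 87 mm tall, bystander. Origin: centre of its underside.
- beaker: Clear 250 ml beaker, 73 x 79 x 92 mm, bystander. Origin: centre of its underside.
- weigh_boats: Stack of white weighing boats, 80 x 80 x 35 mm, bystander. Origin: centre of its underside.
There are look-alikes about, which are no part of the job. Several things have the shape of the cap; the one meant has the colours described above.

How it is judged:
On the way, in this order (a step that is already met when the one before it is completed fails the run):
1. the cap has dropped into the thread (its lower edge less than 129.5 mm above the desk) and sits level on the neck, not yet home (z of cap in the frame of bottle between 0.119 and 0.1295 m and horizontal distance between cap and bottle below 0.004 m and angle between the z axis of cap and the z axis of bottle, either way round below 0.08 rad), for 0.1 s.
2. the cap is turned home: low on the neck, red ribs over red marks (within 6 mm), the stopper still in its holder (z of cap in the frame of bottle between 0.119 and 0.1265 m and horizontal distance between cap and bottle below 0.004 m and angle between the z axis of cap and the z axis of bottle, either way round below 0.08 rad and (horizontal distance between cap_mark and bottle_mark1 below 0.006 m or horizontal distance between cap_mark and bottle_mark2 below 0.006 m or horizontal distance between cap_mark and bottle_mark3 below 0.006 m) and distance between stopper_tab and holder_mouth below 0.045 m), for 0.2 s.
3. the stopper is out of the slanted holder (its grip point more than 80 mm from the socket's mouth) (distance between stopper_tab and holder_mouth above 0.08 m), for 0.1 s.
At the end, for the whole second after the job is handed in: The cap is home (lower edge under 126.5 mm above the desk, level, centred within 4 mm, a red rib within 6 mm of a red mark from above); the stopper stands upright (0.1 rad) in its socket, small end 22.5 to 28.5 mm above the cap's origin, within 3 mm of the cap's axis; both released, at rest (z of cap in the frame of bottle between 0.119 and 0.1265 m and horizontal distance between cap and bottle below 0.004 m and angle between the z axis of cap and the z axis of bottle, either way round below 0.08 rad and (horizontal distance between cap_mark and bottle_mark1 below 0.006 m or horizontal distance between cap_mark and bottle_mark2 below 0.006 m or horizontal distance between cap_mark and bottle_mark3 below 0.006 m) and z of stopper in the frame of cap between 0.0225 and 0.0285 m and horizontal distance between stopper and cap below 0.003 m and angle between the z axis of stopper and the z axis of cap, either way round below 0.08 rad and angle between stopper's own z axis and vertical below 0.1 rad and linear speed of each of stopper, cap below 0.02 m/s); the robot touches nothing.
It fails at once if a bystander (red-capped jar, beaker, weighing boats) is pushed more than 30 mm or tipped (distance of any of jar_red, beaker, weigh_boats from where it was at the start of the episode above 0.03 m or angle between any of jar_red, beaker, weigh_boats's own z axis and vertical above 0.4 rad).
It also fails if it takes over 64 s, if anything falls off the work surface, if the arm or the gripper's body presses on something with over 40 N, if the wrist force passes 120 N, or if a joint passes its speed limit or range.

### The arm

A 6-joint arm with a two-finger parallel gripper is mounted at the origin on a cart in front of the work surface, level with it; the furniture and walls round the work are solid. World frame = base frame: x ahead of the robot, y to its left, z up, the work surface at z = 0. Lengths are in m, angles in rad, forces in N, time in s.
With the tool pointing down it reaches from about 0.425 to 0.95 m from the base axis. Payload 3.5 kg.
Tool frame: the origin (TCP) lies midway between the tips of the shut fingers; the grasp point (between the pads) lies 19 mm behind it; z points along the fingers, x is the direction in which the jaws open and shut, and the axes are right-handed (so a half turn about z gives the same grasp; the last joint's range is limited). The gripper opens to 85 mm and grips with 20 to 120 N. Pads are 22 mm wide; open, the fingers measure 114 mm over their backs; the gripper's body (76 mm by 85 mm) begins 54 mm behind the grasp point. The pads swing forward as they close: fully open they stand 13 mm farther back than shut.
Start: joints at [-1.399, 0.286, 1.577, -0, 1.279, -0.15], TCP at [0.214, -0.64, 0.231] pointing down, gripper open.
Joint ranges: [-2.77, 2.77], [-0.9, 2.22], [0.21, 2.48], [-1.53, 4.67], [0.24, 2.81], [-2.84, 2.84]. Speed limits (rad/s): [2.79, 2.79, 3.14, 3.14, 3.14, 3.14].

### API

Orientations are given as a unit quaternion [x, y, z, w].
In Python, from plant import readout, optics, ctrl gives the robot as it stands. The module is installed in compiled form; this text tells all that it offers.
- The arm moves only by the shell command python3 -m crank 'ROWS' [OPENING] [FORCE]. ROWS is text: rows parted by semicolons, each of 6 numbers parted by spaces: the shift along the tool's x, y, z in mm, then the turn, a rotation vector about the tool's x, y, z in rad. In form: dx dy dz ax ay az; .... A call has 1 to 5 rows; each row shifts and turns the commanded pose from where the row before left it, along the tool's axes as they then stand; what a row does not reach is not made up. A row lasts 1/8 s, in which the tool goes at most 62.5 mm and 10.7 degrees, less where a joint would pass 70% of its speed; a pose out of reach is approached as far as the arm can. A call is refused whole if a number of a shift passes 62.5 or a number of a turn 0.188, either way. A call with a gripper value outside its range is refused whole. OPENING is the opening, from -1 (shut) to 1 (fully open), set as the call begins (- or left out, the last holds). The fingers move at their own pace and stop on an object; FORCE is the grip in N (left out, the last holds). Time passes only in rows, so rows that do not move let the fingers close. It gives the time, the measured TCP pose, the force and the opening at its end, in the units of the state.
- readout.get_state(): the state, without advancing time (a new reading comes with each control period).
- optics.read_camera(name): name is "scene" or "top" or "wrist"; returns the picture (384x512x3 uint8, red, green, blue); there is no depth.
- optics.calibration(name): a dict with "mtx" (3x3 intrinsics, pixels), "rvec" (rotation vector, rad) and "tvec" (3), from world to camera coordinates, as OpenCV has them; the wrist camera has in their place "tool_from_camera" (4x4, takes a point from camera to tool coordinates, whose origin is the TCP and whose axes are the tool frame's). Camera axes: x right, y down, z forward; pixel columns grow to the right and rows downward; lengths in m; the calibration is good to about 2 mm. A picture is of the moment at which its call begins: read the wrist's pose just before it. calibration takes no time and is no camera call.
- ctrl.sign_off(): hands the job in, once; it reports no verdict.
Trained networks look in the newest picture that a camera, given by its name, has taken for a name from the list of things; names that differ only in an ending like _2 or _b are one class to them, and where a whole thing is asked for, a point or a joint stands for the part that bears it (a point fixed in the world has none). Each returns a list of dicts, best first, with "p" (0 to 1); they miss things now and then, are a little off and sometimes report something else, mostly with a low value. They report only what shows in the picture. A call takes as long as a camera call. They do not tell look-alikes from the thing itself.
- optics.recognise(camera, thing): "xy" ([column, row] as shares, 0 to 1, of the picture: columns of its width, rows of its height, amid what is visible of it).
The state is a dict: "time": time; "qpos": joint angles; "dq": joint speeds; "joint_efforts": joint torques, N m; "eef_pos": TCP position; "tcp_rot": TCP orientation; "contact_force": force on the tool from outside, world axes, zero at the start; "wrist_torque": the same for the moment, N m; "opening": opening from 0.0 (shut) to 1.0 (fully open).
Only numpy, scipy, OpenCV 4.12 (cv2) and the standard library are available. Lean on these libraries where they do the work, as an engineer would, in place of code of your own. Each camera call takes 0.05 s, during which the arm holds its last target.

## Working session

There is one attempt and no reset: what is moved stays moved. The work goes in short steps, Python scripts to look and compute and a shell command to move; the robot and the scene stay as the last step left them, time stands still between calls to the robot, and variables do not carry over. Pictures are saved under pics/ and viewed, and the job is handed in when it is done.

```bash
mkdir -p pics; ls
python3 - <<'E'
from plant import readout, optics
import cv2
s=readout.get_state(); print({k:(v if isinstance(v,(int,float)) else [round(float(x),4) for x in v]) for k,v in s.items()})
for n in("scene","top","wrist"):
    im=optics.read_camera(n); cv2.imwrite(f"pics/{n}0.png",im[:,:,::-1]); c=optics.calibration(n); print(n,c)
    for t in("cap","bottle","holder","stopper","jar_red","beaker","weigh_boats","cap_socket","holder_mouth","stopper_tab","cap_mark","bottle_mark1"):
        if n!="wrist":
            r=optics.recognise(n,t); print(t,[(round(q["xy"][0]*512),round(q["xy"][1]*384),round(q["p"],2)) for q in r[:4]])
print(readout.get_state()["time"])
E
```

```text
pics
{'time': 0.0, 'qpos': [-1.399, 0.2872, 1.5782, 0.0, 1.2786, -0.15], 'dq': [0.0001, 0.0006, -0.0003, 0.0008, -0.0002, -0.002], 'joint_efforts': [-0.0004, -40.598, -29.263, -0.0002, 0.0057, -0.0], 'eef_pos': [0.2134, -0.6397, 0.2299], 'tcp_rot': [0.8113, -0.5847, -0.0009, -0.0009], 'contact_force': [1.1395, 0.3535, 1.0418], 'wrist_torque': [0.0424, -0.0205, 0.0163], 'opening': 0.9975195999515287}
scene {'mtx': array([[392.35830202,   0.        , 260.04733396],
       [  0.        , 392.35830202, 196.14007626],
       [  0.        ,   0.        ,   1.        ]]), 'rvec': array([ 0.97681452, -2.4398471 ,  1.11368627]), 'tvec': array([0.54490568, 0.17867703, 0.86107953])}
cap [(299, 197, 0.81), (281, 284, 0.67), (221, 253, 0.66), (256, 182, 0.59)]
bottle [(257, 219, 0.69)]
holder [(328, 183, 0.68), (255, 176, 0.49)]
stopper [(334, 161, 0.6)]
jar_red [(180, 196, 0.82), (259, 177, 0.41)]
beaker [(159, 277, 0.55), (257, 221, 0.34)]
weigh_boats [(342, 244, 0.57)]
cap_socket [(286, 277, 0.94), (300, 196, 0.86), (257, 179, 0.77), (217, 255, 0.62)]
holder_mouth [(330, 185, 0.86)]
stopper_ta
[... 762 characters left out ...]
 [(346, 205, 0.96)]
stopper_tab [(351, 205, 0.58)]
cap_mark [(254, 186, 0.92), (219, 246, 0.85), (203, 195, 0.66), (304, 192, 0.52)]
bottle_mark1 [(245, 201, 0.81)]
wrist {'mtx': array([[321.11636443,   0.        , 258.87728442],
       [  0.        , 321.11636443, 191.64165764],
       [  0.        ,   0.        ,   1.        ]]), 'tool_from_camera': array([[ 9.99999800e-01,  6.01098158e-04,  1.97764257e-04,
         2.55406838e-04],
       [-6.31913423e-04,  9.65078148e-01,  2.61961387e-01,
        -6.70890114e-02],
       [-3.33934560e-05, -2.61961459e-01,  9.65078335e-01,
        -1.44742673e-01],
       [ 0.00000000e+00,  0.00000000e+00,  0.00000000e+00,
         1.00000000e+00]])}
1.35
```

View pics/scene0.png

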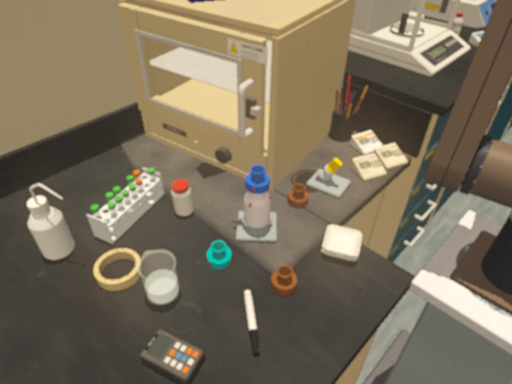

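View pics/top0.png

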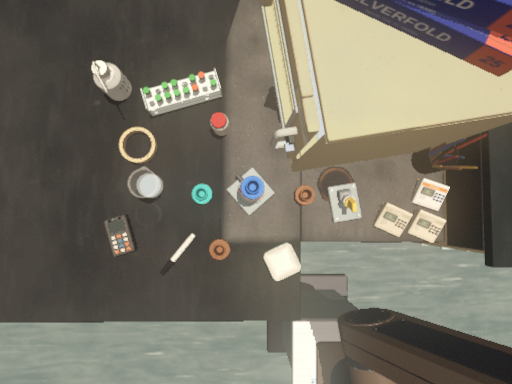

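Run:
```python
import cv2
a=cv2.imread('pics/scene0.png')[130:310,140:370]; cv2.imwrite('pics/s1.png',cv2.resize(a,None,fx=3.3,fy=3.3,interpolation=2))
a=cv2.imread('pics/top0.png')[130:290,170:390]; cv2.imwrite('pics/t1.png',cv2.resize(a,None,fx=3.5,fy=3.5,interpolation=2))
```

```text
(no output)
```

View pics/s1.png

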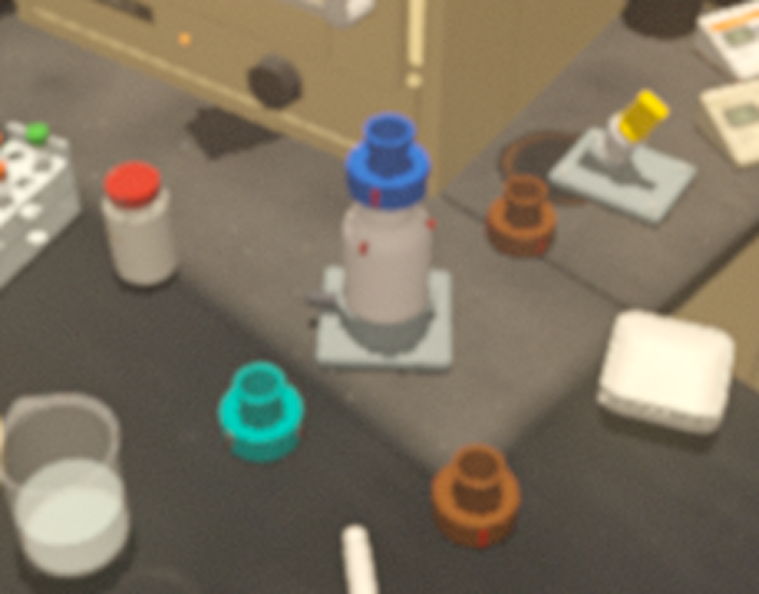

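View pics/t1.png

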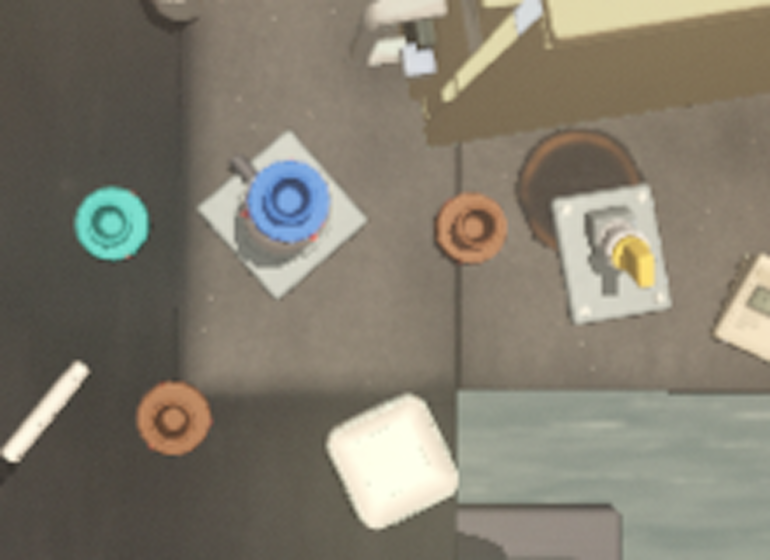

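```bash
cat > h.py <<'E'
import numpy as np, cv2, json
from scipy.spatial.transform import Rotation as R
from scipy.optimize import least_squares
from plant import readout, optics
C={n:optics.calibration(n) for n in("scene","top","wrist")}
def proj(n,P):
    c=C[n]; return cv2.projectPoints(np.asarray(P,float).reshape(-1,1,3),c["rvec"],c["tvec"],c["mtx"],None)[0].reshape(-1,2)
def ray(n,uv):
    c=C[n]; Rm=cv2.Rodrigues(c["rvec"])[0]; o=-Rm.T@c["tvec"]
    d=Rm.T@np.linalg.solve(c["mtx"],[uv[0],uv[1],1]); return o,d/np.linalg.norm(d)
def atz(n,uv,z):
    o,d=ray(n,uv); return o+d*(z-o[2])/d[2]
def tri(us,ut):
    A=[];b=[]
    for n,u in(("scene",us),("top",ut)):
        o,d=ray(n,u); M=np.eye(3)-np.outer(d,d); A.append(M); b.append(M@o)
    return np.linalg.solve(sum(A),sum(b))
def wproj(P,st,pos=None,rot=None):
    T=C["wrist"]["tool_from_camera"]; Rt=R.from_quat(st["tcp_rot"]).as_matrix()
    P=np.asarray(P,float).reshape(-1,3); pt=(P-st["eef_pos"])@Rt; pc=(pt-T[:3,3])@T[:3,:3]
    q=pc@C["wrist"]["mtx"].T; return q[:,:2]/q[:,2:]
def wray(st,uv):
    T=C["wrist"]["tool_from_camera"]; Rt=R.from_quat(st["tcp_rot"]).as_matrix()
    d=Rt@T[:3,:3]@np.linalg.solve(C["wrist"]["mtx"],[uv[0],uv[1],1]); o=np.array(st["eef_pos"])+Rt@T[:3,3]
    return o,d/np.linalg.norm(d)
def watz(st,uv,z):
    o,d=wray(st,uv); return o+d*(z-o[2])/d[2]
E
python3 - <<'E'
from h import *
np.set_printoptions(precision=4,suppress=True)
for n in("scene","top"): print(n,ray(n,[256,192]))
print('capsock',tri([257,167],[252,187]))  
print('tops z=.1805',atz('top',[170+289/3.5,130+198/3.5],.1805),atz('scene',[140+390/3.3,130+125/3.3],.1805))
# foot corners top
for u in [(198,209),(290,130),(367,220),(278,298)]: print('footc',atz('top',[170+u[0]/3.5,130+u[1]/3.5],.012))
for u in [(553,197),(650,185),(671,305),(576,323)]: print('hold',atz('top',[170+u[0]/3.5,130+u[1]/3.5],.012))
for nm,u,z in [('jar',(219,118),.087),('beaker',(147,184),.05),('boat',(282,261),.035),('oven corner bl',(301,165),.35),('teal',(202,194),.04),('br',(304,195),.04)]: print(nm,atz('top',u,z))
print('tab',tri([334,163],[352,204]))
E
```

```text
scene (array([0.0464, 0.7672, 0.6925]), array([ 0.5161, -0.5543, -0.653 ]))
top (array([0.4342, 0.3047, 0.9975]), array([ 0.061 , -0.0437, -0.9972]))
capsock [0.4961 0.2795 0.1903]
tops z=.1805 [0.4963 0.2766 0.1805] [0.5025 0.2718 0.1805]
footc [0.5    0.3412 0.012 ]
footc [0.5622 0.2704 0.012 ]
footc [0.4925 0.2101 0.012 ]
footc [0.4317 0.2789 0.012 ]
hold [0.5118 0.0641 0.012 ]
hold [ 0.5219 -0.0128  0.012 ]
hold [ 0.428  -0.0285  0.012 ]
hold [0.4136 0.0466 0.012 ]
jar [0.6763 0.3594 0.087 ]
beaker [0.5104 0.5447 0.05  ]
boat [0.3118 0.193  0.035 ]
oven corner bl [0.5232 0.1955 0.35  ]
teal [0.4863 0.4042 0.04  ]
br [0.4858 0.1353 0.04  ]
tab [0.4625 0.0205 0.0817]
```

Run:
```python
from h import *
np.set_printoptions(precision=3,suppress=True)
b=np.array([.4966,.2752])
S=cv2.imread('pics/scene0.png');T=cv2.imread('pics/top0.png')
for n,im,roi in(("scene",S,(225,150,290,240)),("top",T,(215,160,285,230))):
    x0,y0,x1,y1=roi; hsv=cv2.cvtColor(im,cv2.COLOR_BGR2HSV).astype(int)
    b_,g_,r_=[im[:,:,i].astype(int) for i in range(3)]
    m=((r_-np.maximum(g_,b_)>20)).astype(np.uint8); mm=np.zeros_like(m); mm[y0:y1,x0:x1]=m[y0:y1,x0:x1]
    k,l,s,c=cv2.connectedComponentsWithStats(mm)
    print(n,[(c[i],s[i][4]) for i in range(1,k)])
    for th in range(0,360,15):
        a=np.radians(th); 
        print(th,proj(n,[b[0]+.029*np.cos(a),b[1]+.029*np.sin(a),.100])[0],proj(n,[b[0]+.027*np.cos(a),b[1]+.027*np.sin(a),.143])[0])
print('ovencorner',tri([262,183],[301,165]),tri([270,40],[323,135]), atz('top',[301,165],0),atz('scene',[262,183],0))
print(proj('top',[.4966,.2752,.1805]),proj('scene',[.4966,.2752,.1805]))
```

```text
scene [(array([259.695, 162.26 ]), np.int32(1408)), (array([253.375, 189.625]), np.int32(8)), (array([288.027, 196.784]), np.int32(37)), (array([270.091, 197.364]), np.int32(22)), (array([249.739, 204.478]), np.int32(23))]
0 [249.334 192.043] [250.    177.888]
15 [247.36  193.762] [248.105 179.472]
30 [246.117 195.78 ] [246.913 181.331]
45 [245.701 197.966] [246.518 183.345]
60 [246.156 200.173] [246.961 185.378]
75 [247.467 202.249] [248.225 187.29 ]
90 [249.555 204.043] [250.236 188.943]
105 [252.282 205.423] [252.858 190.216]
120 [255.457 206.285] [255.91  191.011]
135 [258.85  206.561] [259.17  191.269]
150 [262.215 206.231] [262.402 190.97 ]
165 [265.305 205.322] [265.371 190.136]
180 [267.899 203.902] [267.864 188.833]
195 [269.819 202.081] [269.71  187.159]
210 [270.94  199.992] [270.788 185.237]
225 [271.197 197.785] [271.037 183.204]
240 [270.59  195.611] [270.454 181.201]
255 [269.175 193.616] [269.093 179.36 ]
270 [267.057 191.927] [267.055 177.8  ]
285 [264.384 190.648] [264.482 176.617]
300 [261.332 189.858] [261.544 175.885]
315 [258.097 189.603] [258.431 175.646]
330 [
[... 576 characters left out ...]
51 195.697]
150 [246.077 199.032] [246.819 197.541]
165 [248.905 200.228] [249.583 198.709]
180 [251.944 200.651] [252.554 199.123]
195 [254.986 200.273] [255.528 198.755]
210 [257.823 199.121] [258.301 197.63 ]
225 [260.261 197.276] [260.684 195.826]
240 [262.135 194.863] [262.516 193.469]
255 [263.318 192.049] [263.672 190.718]
270 [263.73  189.025] [264.075 187.762]
285 [263.346 185.997] [263.699 184.803]
300 [262.191 183.17 ] [262.57 182.04]
315 [260.345 180.736] [260.765 179.66 ]
330 [257.933 178.859] [258.407 177.825]
345 [255.119 177.666] [255.656 176.658]
ovencorner [0.579 0.15  0.023] [0.567 0.171 0.41 ] [0.571 0.136 0.   ] [0.608 0.14  0.   ]
[[253.207 186.452]] [[259.095 169.734]]
```

Run:
```python
from h import *
np.set_printoptions(precision=3,suppress=True)
print('front bottom',atz('scene',[148,135],0.01),atz('scene',[200,157],.01),atz('scene',[262,181],.01))
print('handle',tri([247,125],[283,148]),tri([247,88],[287,131]))
print('knob',atz('scene',[223,155],.06))
st=readout.get_state(); print(R.from_quat(st["tcp_rot"]).as_matrix())
```

```text
front bottom [1.021 0.227 0.01 ] [0.813 0.189 0.01 ] [0.606 0.143 0.01 ]
handle [0.58  0.218 0.23 ] [0.592 0.216 0.314]
knob [0.719 0.181 0.06 ]
[[ 0.316 -0.949  0.   ]
 [-0.949 -0.316  0.   ]
 [-0.    -0.    -1.   ]]
```

```bash
cat >> h.py <<'E'
def gen(wps,yaw_end_deg,step=.06,ymax=.17):
    """wps: list of xyz; assumes tool stays vertical; prints rows from measured state"""
    st=readout.get_state(); p=np.array(st["eef_pos"]); M=R.from_quat(st["tcp_rot"])
    x=M.as_matrix()[:,0]; y0=np.arctan2(x[1],x[0]); dy=np.radians(yaw_end_deg)-y0; dy=(dy+np.pi)%(2*np.pi)-np.pi
    pts=[]; q=p
    for w in wps:
        w=np.array(w); n=max(1,int(np.ceil(np.linalg.norm(w-q)/step)))
        for i in range(1,n+1): pts.append(q+(w-q)*i/n)
        q=w
    n=len(pts); k=max(n,int(np.ceil(abs(dy)/ymax)))
    pts+= [q]*(k-n); cur=p; rows=[]
    ang=y0
    for i,t in enumerate(pts):
        xa=np.array([np.cos(ang),np.sin(ang),0]); za=np.array([0,0,-1]); ya=np.cross(za,xa)
        d=(t-cur)*1000; rows.append("%.0f %.0f %.0f 0 0 %.3f"%(d@xa,d@ya,d@za,-dy/k)); cur=t; ang+=dy/k
    print("tool z",M.as_matrix()[:,2].round(4))
    for i in range(0,len(rows),5): print("; ".join(rows[i:i+5]))
def show():
    st=readout.get_state(); m=R.from_quat(st["tcp_rot"]).as_matrix(); print(round(st["time"],2),np.round(st["eef_pos"],4),"yaw",np.degrees(np.arctan2(m[1,0],m[0,0])).round(2),"z",m[:,2].round(4),"q",np.round(st["qpos"],3),"F",np.round(st["contact_force"],1),"op",round(st["opening"],3))
    return st
E
python3 - <<'E'
from h import *
gen([(.36,-.45,.27),(.44,-.22,.27),(.44,.02,.27),(.44,.22,.27),(.4655,.391,.25)],15)
E
```

```text
tool z [ 0.  0. -1.]
-27 -40 -8 0 0 -0.072; -24 -42 -8 0 0 -0.072; -21 -43 -8 0 0 -0.072; -18 -45 -8 0 0 -0.072; -14 -46 -8 0 0 -0.072
-26 -41 0 0 0 -0.072; -23 -43 0 0 0 -0.072; -19 -45 0 0 0 -0.072; -16 -46 0 0 0 -0.072; -13 -47 0 0 0 -0.072
-30 -52 0 0 0 -0.072; -27 -54 0 0 0 -0.072; -23 -56 0 0 0 -0.072; -19 -57 0 0 0 -0.072; -12 -49 0 0 0 -0.072
-8 -49 0 0 0 -0.072; -5 -50 0 0 0 -0.072; -1 -50 0 0 0 -0.072; 11 -57 7 0 0 -0.072; 15 -56 7 0 0 -0.072
19 -54 7 0 0 -0.072
```

```bash
python3 -m crank '-27 -40 -8 0 0 -0.072; -24 -42 -8 0 0 -0.072; -21 -43 -8 0 0 -0.072; -18 -45 -8 0 0 -0.072; -14 -46 -8 0 0 -0.072' 1
python3 -m crank '-26 -41 0 0 0 -0.072; -23 -43 0 0 0 -0.072; -19 -45 0 0 0 -0.072; -16 -46 0 0 0 -0.072; -13 -47 0 0 0 -0.072'
python3 - <<'E'
from h import *
show()
E
```

```text
time: 1.98
eef_pos: [0.3614, -0.448, 0.2718]
tcp_rot: [0.903, -0.429, 0.0, 0.0]
contact_force: [1.0, -0.8, 0.3]
opening: 0.998
time: 2.6
eef_pos: [0.4405, -0.2176, 0.2716]
tcp_rot: [0.965, -0.26, 0.0, 0.0]
contact_force: [0.8, -0.3, -0.3]
opening: 1.001
2.6 [ 0.4405 -0.2176  0.2716] yaw -30.19 z [ 7.e-04 -4.e-04 -1.e+00] q [-0.666 -0.159  1.971  0.     1.329 -0.139] F [ 0.8 -0.3 -0.3] op 1.001
```

Tracks well; continue along.

```bash
python3 -m crank '-30 -52 0 0 0 -0.072; -27 -54 0 0 0 -0.072; -23 -56 0 0 0 -0.072; -19 -57 0 0 0 -0.072; -12 -49 0 0 0 -0.072'
python3 -m crank '-8 -49 0 0 0 -0.072; -5 -50 0 0 0 -0.072; -1 -50 0 0 0 -0.072; 11 -57 7 0 0 -0.072; 15 -56 7 0 0 -0.072'
python3 -m crank '19 -54 7 0 0 -0.072'
python3 - <<'E'
from h import *
st=show()
im=optics.read_camera("wrist"); cv2.imwrite("pics/w1.png",im[:,:,::-1])
for t in("cap","bottle","cap_socket","cap_mark","bottle_mark1"):
    r=optics.recognise("wrist",t); print(t,[(round(q["xy"][0]*512),round(q["xy"][1]*384),round(q["p"],2)) for q in r[:4]])
json.dump({k:(list(map(float,v)) if hasattr(v,'__len__') else v) for k,v in st.items()},open('w1.json','w'))
E
```

```text
time: 3.22
eef_pos: [0.439, 0.0744, 0.2718]
tcp_rot: [0.997, -0.083, 0.001, -0.0]
contact_force: [1.1, -0.9, -0.4]
opening: 1.0
time: 3.85
eef_pos: [0.4565, 0.3391, 0.2577]
tcp_rot: [0.995, 0.097, 0.001, -0.0]
contact_force: [-0.3, -0.5, 0.3]
opening: 1.0
time: 3.98
eef_pos: [0.4649, 0.3958, 0.2504]
tcp_rot: [0.991, 0.132, 0.0, -0.0]
contact_force: [0.5, -1.0, -0.1]
opening: 0.998
3.98 [0.4649 0.3958 0.2504] yaw 15.23 z [ 8.e-04  2.e-04 -1.e+00] q [ 0.539  0.131  1.723 -0.     1.287  0.274] F [ 0.5 -1.  -0.1] op 0.998
cap [(150, 166, 0.96), (259, 318, 0.88), (279, 162, 0.82), (223, 326, 0.4)]
bottle [(259, 256, 0.94)]
cap_socket [(262, 315, 0.88), (151, 166, 0.6), (281, 158, 0.58), (222, 330, 0.41)]
cap_mark [(261, 312, 0.81), (152, 166, 0.7), (283, 161, 0.67), (220, 332, 0.64)]
bottle_mark1 [(262, 255, 0.87)]
```

View pics/w1.png

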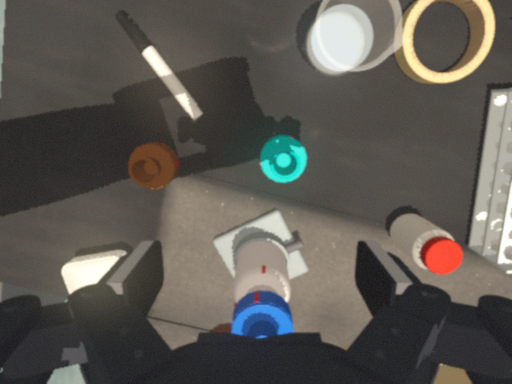

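Run:
```python
import cv2
a=cv2.imread('pics/w1.png')[200:345,205:325]; cv2.imwrite('pics/w1c.png',cv2.resize(a,None,fx=4,fy=4,interpolation=2))
```

```text
(no output)
```

View pics/w1c.png

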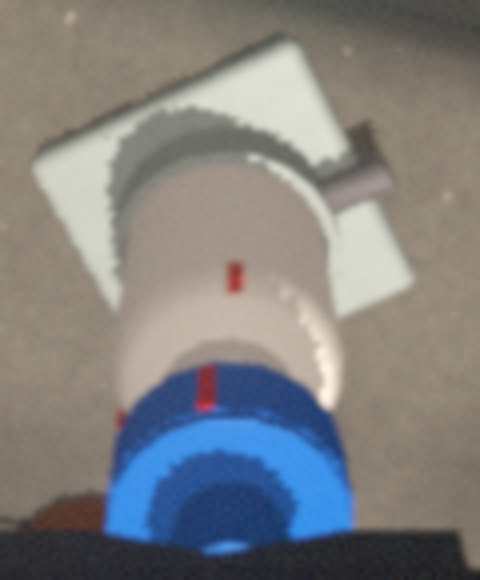

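Run:
```python
from h import *
np.set_printoptions(precision=4,suppress=True)
st=json.load(open('w1.json'))
c=lambda x,y:np.array([205+x/4,200+y/4])
for u in [(35,165),(290,40),(412,280)]: print('foot',watz(st,c(*u),.012))
f=[watz(st,c(*u),.012)[:2] for u in [(35,165),(290,40),(412,280)]]
print('center',(f[0]+f[2])/2, 'edge yaw',np.degrees(np.arctan2(*(f[1]-f[0])[::-1])),np.degrees(np.arctan2(*(f[2]-f[1])[::-1])), np.linalg.norm(f[1]-f[0]),np.linalg.norm(f[2]-f[1]))
m1,m2,rb=c(235,277),c(120,418),c(206,388)
def model(p):
    x,y,yb,yc=p
    P=[(x+.027*np.cos(yb),y+.027*np.sin(yb),.1),(x+.0275*np.cos(yb+2*np.pi/3),y+.0275*np.sin(yb+2*np.pi/3),.1),(x+.0275*np.cos(yc),y+.0275*np.sin(yc),.143)]
    return P
def lr(x,y):
    a=np.linspace(0,2*np.pi,200); q=wproj(np.c_[x+.0273*np.cos(a),y+.0273*np.sin(a),np.full(200,.154)],st)
    return q[:,0].min(),q[:,0].max()
def res(p):
    q=wproj(model(p),st); l,r=lr(*p[:2])
    e=[*(q[0]-m1),*(0.7*(q[1]-m2)),*(q[2]-rb),l-c(106,0)[0],r-c(354,0)[0]]
    for k in range(3):
        pass
    return e
s=least_squares(res,[.497,.275,np.radians(98),np.radians(105)],x_scale=[.01,.01,.1,.1]); print(s.x[:2],np.degrees(s.x[2:]),np.array(res(s.x)))
```

```text
foot [0.4373 0.28   0.012 ]
foot [0.5049 0.3424 0.012 ]
foot [0.5672 0.2727 0.012 ]
center [0.5022 0.2763] edge yaw 42.718640922082834 -48.26350287111766 0.09199428865114068 0.09349871423623321
[0.5015 0.2758] [ 99.878  115.9528] [ 0.2253  2.0359  1.8682 -0.2988 -0.2782 -1.6657 -0.4967 -0.5172]
```

Run:
```python
from h import *
gen([(.5015,.276,.25)],3.5)
```

```text
tool z [ 3.e-04 -2.e-04 -1.e+00]
2 41 0 0 0 0.067; 4 41 0 0 0 0.067; 7 40 0 0 0 0.067
```

```bash
python3 -m crank '2 41 0 0 0 0.067; 4 41 0 0 0 0.067; 7 40 0 0 0 0.067; 0 0 0 0 0 0'
python3 - <<'E'
from h import *
st=show()
im=optics.read_camera("wrist"); cv2.imwrite("pics/w2.png",im[:,:,::-1])
r=optics.recognise("wrist","cap_socket"); print([(round(q["xy"][0]*512),round(q["xy"][1]*384),round(q["p"],2)) for q in r[:4]])
json.dump({k:(list(map(float,v)) if hasattr(v,'__len__') else v) for k,v in st.items()},open('w2.json','w'))
print(wproj([[.5015,.276,.1805],[.5015,.276,.154]],st))
a=im[60:330,110:400,::-1]; cv2.imwrite('pics/w2c.png',cv2.resize(a,None,fx=2.2,fy=2.2,interpolation=2))
E
```

```text
time: 4.78
eef_pos: [0.5022, 0.2731, 0.2514]
tcp_rot: [1.0, 0.028, 0.001, -0.0]
contact_force: [-0.0, -0.1, -0.4]
opening: 1.005
4.78 [0.5022 0.2731 0.2514] yaw 3.22 z [ 1.7e-03  1.0e-04 -1.0e+00] q [ 0.321  0.043  1.815 -0.     1.281  0.265] F [-0.  -0.1 -0.4] op 1.005
[(256, 189, 0.82), (254, 38, 0.82), (243, 271, 0.75), (120, 76, 0.66)]
[[256.53370335 198.09527192]
 [256.69900363 188.51400253]]
```

View pics/w2c.png

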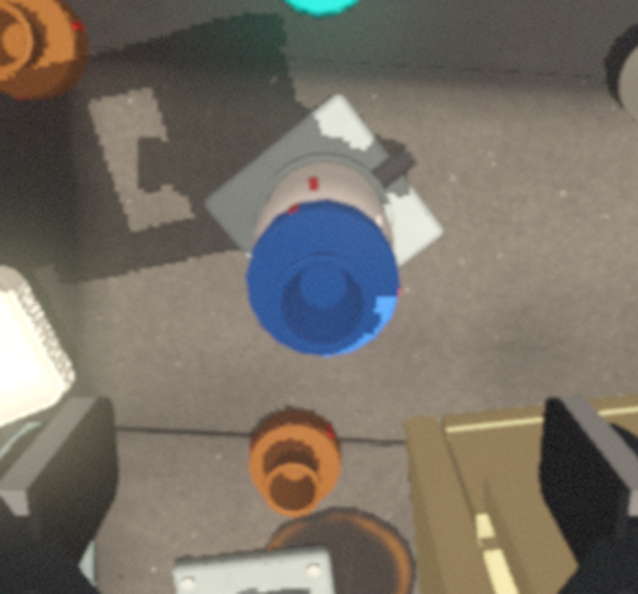

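Run:
```python
from h import *
np.set_printoptions(precision=4,suppress=True)
st=json.load(open('w2.json'))
c=lambda x,y:np.array([110+x/2.2,60+y/2.2])
x,y=.5015,.2766
def p(a,r,z): a=np.radians(a); return wproj([x+r*np.cos(a),y+r*np.sin(a),z],st)[0]
print('rib',c(293,210),c(398,290),'mark',c(314,184))
for a in range(90,130,5): print(a,'rib',p(a,.028,.146),p(a-120,.028,.146),'mark',p(a,.028,.1))
gen([(.5015,.2765,.19),(.5015,.2765,.125)],3.5,step=.05)
```

```text
rib [243.1818 155.4545] [290.9091 191.8182] mark [252.7273 143.6364]
90 rib [258.7627 150.4979] [285.5281 203.5199] mark [258.6707 143.5482]
95 rib [255.6312 150.4576] [287.1189 201.055 ] mark [256.0106 143.5137]
100 rib [252.5091 150.6899] [288.4882 198.4606] mark [253.3584 143.712 ]
105 rib [249.4222 151.1929] [289.6247 195.7551] mark [250.7358 144.1416]
110 rib [246.3961 151.962 ] [290.5183 192.9577] mark [248.164  144.7987]
115 rib [243.4554 152.9904] [291.1605 190.0886] mark [245.6641 145.6775]
120 rib [240.6243 154.269 ] [291.5447 187.1688] mark [243.2562 146.7705]
125 rib [237.9257 155.7865] [291.6661 184.2201] mark [240.9596 148.0682]
tool z [ 0.0012  0.0008 -1.    ]
0 -1 31 0 0 -0.000; 0 -1 31 0 0 -0.000; 0 0 32 0 0 -0.000; 0 0 32 0 0 -0.000
```

```bash
python3 -m crank '0 -3 33 0 0 0.02; 0 -1 33 0 0 0; 0 0 33 0 0 0; 0 0 32 0 0 0; 0 0 0 0 0 0' 1 30
python3 - <<'E'
from h import *
st=show()
E
```

```text
time: 5.5
eef_pos: [0.4986, 0.2804, 0.1165]
tcp_rot: [1.0, 0.022, -0.003, 0.001]
contact_force: [0.2, -0.2, 0.2]
opening: 1.003
5.5 [0.4986 0.2804 0.1165] yaw 2.47 z [-0.0061 -0.0019 -1.    ] q [0.335 0.188 1.918 0.    1.042 0.291] F [ 0.2 -0.2  0.2] op 1.003
```

```bash
python3 -m crank '0 0 0 0 0 0; 0 0 0 0 0 0'
python3 - <<'E'
from h import *
st=show()
E
```

```text
time: 5.75
eef_pos: [0.5024, 0.2811, 0.1216]
tcp_rot: [1.0, 0.021, 0.002, -0.001]
contact_force: [0.4, -0.0, 0.7]
opening: 1.001
5.75 [0.5024 0.2811 0.1216] yaw 2.43 z [ 0.0037  0.0013 -1.    ] q [0.334 0.184 1.913 0.    1.042 0.292] F [ 0.4 -0.   0.7] op 1.001
```

```bash
python3 -m crank '-1 4 0 0 0 0; 0 0 0 0 0 0; 0 0 0 0 0 0'; python3 -m crank '0 0 0 0 0 0; 0 0 0 0 0 0; 0 0 0 0 0 0; 0 0 0 0 0 0' -1 25;  python3 - <<'E'
from h import *
st=show(); print(st["wrist_torque"])
im=optics.read_camera("wrist"); cv2.imwrite("pics/w3.png",im[:,:,::-1])
im=optics.read_camera("scene"); cv2.imwrite("pics/s3.png",cv2.resize(im[120:270,180:340,::-1],None,fx=4,fy=4,interpolation=2))
E
```

```text
time: 6.12
eef_pos: [0.5005, 0.2763, 0.1196]
tcp_rot: [1.0, 0.021, 0.0, -0.0]
contact_force: [-0.2, -0.6, 0.0]
opening: 0.998
time: 6.62
eef_pos: [0.5004, 0.2764, 0.1195]
tcp_rot: [1.0, 0.021, 0.0, -0.0]
contact_force: [-0.3, -0.3, 0.8]
opening: 0.631
6.62 [0.5004 0.2764 0.1195] yaw 2.41 z [ 2.e-04  1.e-04 -1.e+00] q [ 0.327  0.18   1.921 -0.     1.04   0.285] F [-0.3 -0.3  0.8] op 0.631
[ 0.00362775  0.06647123 -0.02971082]
```

View pics/w3.png

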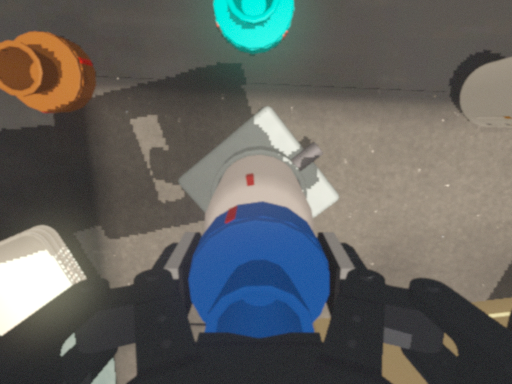

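View pics/s3.png

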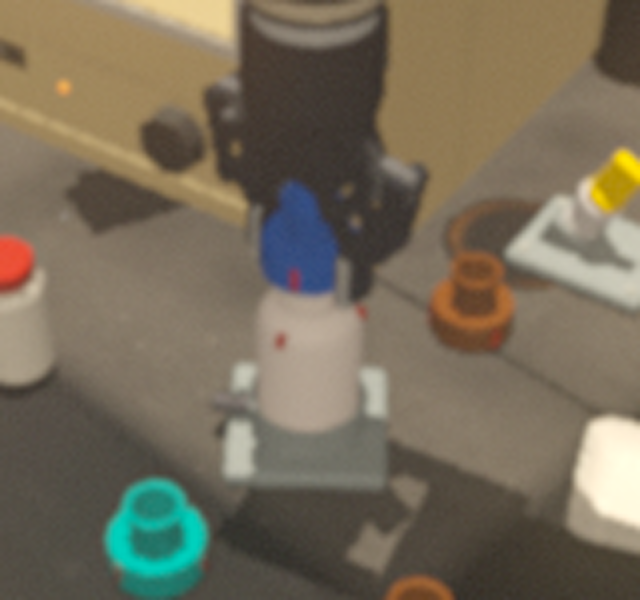

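```bash
python3 -m crank '0 0 0 0 0 -0.17; 0 0 0 0 0 -0.17; 0 0 0 0 0 -0.17; 0 0 0 0 0 -0.17; 0 0 0 0 0 -0.17'; python3 -m crank '0 0 0 0 0 -0.17; 0 0 0 0 0 0; 0 0 0 0 0 0';  python3 - <<'E'
from h import *
st=show(); print(st["wrist_torque"])
im=optics.read_camera("wrist"); cv2.imwrite("pics/w4.png",im[:,:,::-1])
im=optics.read_camera("scene"); cv2.imwrite("pics/s4.png",cv2.resize(im[120:270,180:340,::-1],None,fx=4,fy=4,interpolation=2))
E
```

```text
time: 7.35
eef_pos: [0.5006, 0.2765, 0.1195]
tcp_rot: [0.901, 0.434, 0.0, -0.0]
contact_force: [0.6, 0.4, 0.4]
opening: 0.629
time: 7.72
eef_pos: [0.5001, 0.2763, 0.119]
tcp_rot: [0.863, 0.505, -0.0, -0.0]
contact_force: [-1.6, -1.3, -0.9]
opening: 0.629
7.72 [0.5001 0.2763 0.119 ] yaw 60.71 z [-5.e-04 -1.e-04 -1.e+00] q [ 0.327  0.18   1.922  0.     1.04  -0.732] F [-1.6 -1.3 -0.9] op 0.629
[ 0.0123589   0.02560218 -0.01773872]
```

View pics/w4.png

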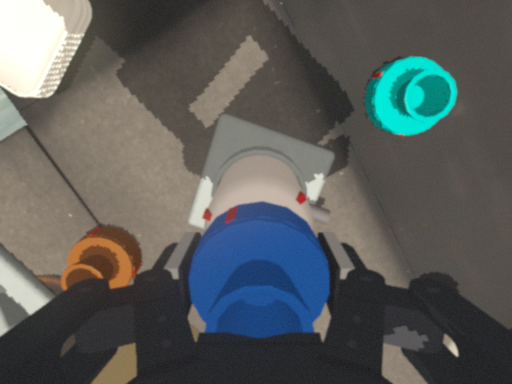

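View pics/s4.png

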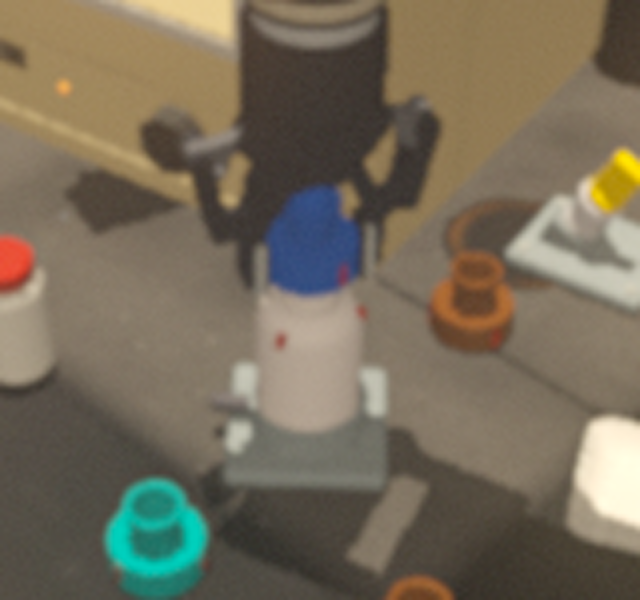

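```bash
python3 -m crank '0 0 1.5 0 0 0; 0 0 1.5 0 0 0; 0 0 0 0 0 0'; python3 -m crank '0 0 1.5 0 0 0; 0 0 1.5 0 0 0; 0 0 0 0 0 0';  python3 - <<'E'
from h import *
st=show(); print(st["wrist_torque"])
E
```

```text
time: 8.2
eef_pos: [0.5002, 0.2763, 0.1161]
tcp_rot: [0.862, 0.506, -0.0, -0.0]
contact_force: [-0.2, 0.2, -0.3]
opening: 0.63
time: 8.57
eef_pos: [0.5003, 0.2764, 0.1132]
tcp_rot: [0.862, 0.506, -0.0, -0.0]
contact_force: [0.3, 0.8, 0.4]
opening: 0.631
8.57 [0.5003 0.2764 0.1132] yaw 60.84 z [-1.e-04 -0.e+00 -1.e+00] q [ 0.327  0.188  1.925  0.     1.029 -0.735] F [0.3 0.8 0.4] op 0.631
[0.04782722 0.03208585 0.00024601]
```

```bash
python3 -m crank '0 0 0 0 0 0; 0 0 0 0 0 0; 0 0 0 0 0 0' 0.5;  python3 - <<'E'
from h import *
st=show(); print(st["wrist_torque"])
im=optics.read_camera("wrist"); cv2.imwrite("pics/w5.png",im[:,:,::-1])
im=optics.read_camera("scene"); cv2.imwrite("pics/s5.png",cv2.resize(im[120:270,180:340,::-1],None,fx=4,fy=4,interpolation=2))
E
```

```text
time: 8.95
eef_pos: [0.5004, 0.2764, 0.1134]
tcp_rot: [0.862, 0.506, 0.0, 0.0]
contact_force: [0.0, -0.2, 0.4]
opening: 0.749
8.95 [0.5004 0.2764 0.1134] yaw 60.85 z [ 2.e-04  1.e-04 -1.e+00] q [ 0.327  0.188  1.925  0.     1.029 -0.735] F [ 0.  -0.2  0.4] op 0.749
[0.00387933 0.0534206  0.00709529]
```

View pics/w5.png

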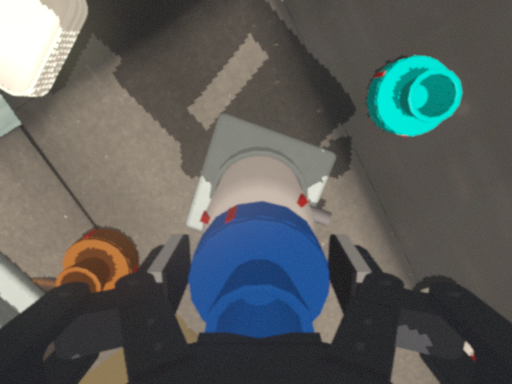

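View pics/s5.png

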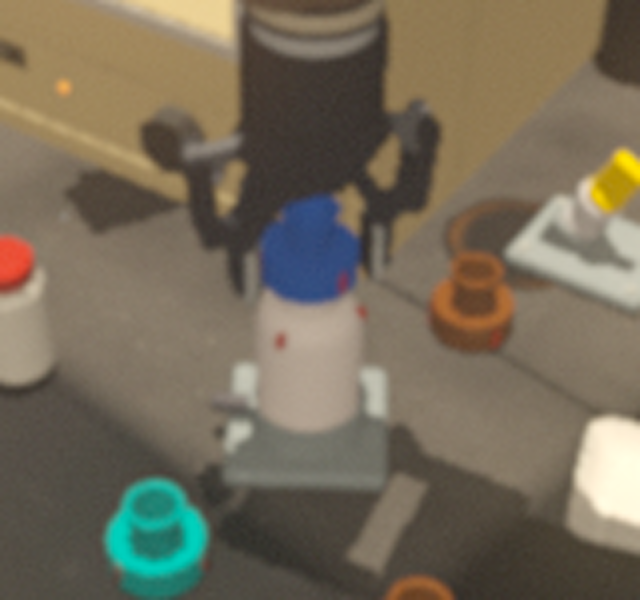

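```bash
python3 -m crank '0 0 0 0 0 0; 0 0 0 0 0 0; 0 0 0 0 0 0' -1 25; python3 -m crank '0 0 0.3 0 0 0.15; 0 0 0.4 0 0 0.15; 0 0 0.4 0 0 0.15; 0 0 0.4 0 0 0.15; 0 0 0 0 0 0';  python3 - <<'E'
from h import *
st=show(); print(st["wrist_torque"])
E
```

```text
time: 9.43
eef_pos: [0.5005, 0.2764, 0.1136]
tcp_rot: [0.862, 0.506, 0.0, 0.0]
contact_force: [0.3, 0.3, 1.8]
opening: 0.625
time: 10.05
eef_pos: [0.5008, 0.2765, 0.1125]
tcp_rot: [0.973, 0.23, 0.001, -0.0]
contact_force: [-0.5, -0.7, 4.2]
opening: 0.629
10.05 [0.5008 0.2765 0.1125] yaw 26.55 z [ 1.1e-03  5.0e-04 -1.0e+00] q [ 0.327  0.189  1.925  0.     1.026 -0.136] F [-0.5 -0.7  4.2] op 0.629
[-0.00964165  0.09117673 -0.03842452]
```

```bash
python3 -m crank '0 0 0.4 0 0 0.15; 0 0 0.4 0 0 0.15; 0 0 0.4 0 0 0.15; 0 0 0.3 0 0 0.15; 0 0 0 0 0 0';  python3 - <<'E'
from h import *
st=show(); print(st["wrist_torque"])
im=optics.read_camera("wrist"); cv2.imwrite("pics/w6.png",im[:,:,::-1])
E
```

```text
time: 10.68
eef_pos: [0.5005, 0.2765, 0.1105]
tcp_rot: [0.998, -0.067, 0.0, -0.0]
contact_force: [-0.5, 0.4, 2.4]
opening: 0.632
10.68 [0.5005 0.2765 0.1105] yaw -7.7 z [ 4.e-04  2.e-04 -1.e+00] q [0.327 0.192 1.926 0.    1.023 0.462] F [-0.5  0.4  2.4] op 0.632
[-0.00329131 -0.02501085 -0.0578625 ]
```

View pics/w6.png

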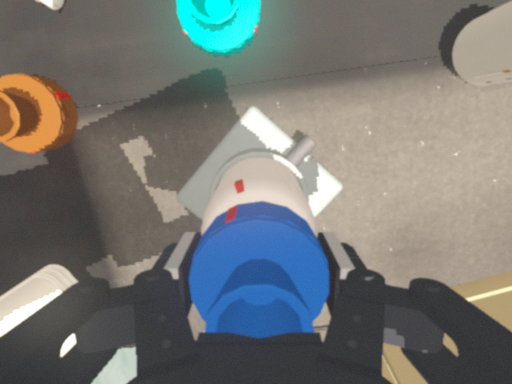

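```bash
for i in 1; do python3 -m crank '0 0 0.2 0 0 0.04; 0 0 0 0 0 0';  python3 -c "
from h import *
print(show()['wrist_torque'])"; python3 -m crank '0 0 0 0 0 0.04; 0 0 0 0 0 0';  python3 -c "
from h import *
print(show()['wrist_torque'])"; done
```

```text
time: 10.98
eef_pos: [0.5004, 0.2764, 0.1103]
tcp_rot: [0.996, -0.087, 0.0, -0.0]
contact_force: [-0.7, -0.6, 2.1]
opening: 0.634
10.97 [0.5004 0.2764 0.1103] yaw -10.02 z [ 3.e-04  1.e-04 -1.e+00] q [0.327 0.192 1.926 0.    1.023 0.502] F [-0.7 -0.6  2.1] op 0.634
[-0.06578087  0.06438793  0.06313359]
time: 11.22
eef_pos: [0.5004, 0.2764, 0.1103]
tcp_rot: [0.994, -0.107, 0.0, 0.0]
contact_force: [0.5, -0.4, 2.1]
opening: 0.629
11.22 [0.5004 0.2764 0.1103] yaw -12.26 z [ 4.e-04 -4.e-04 -1.e+00] q [ 3.270e-01  1.920e-01  1.926e+00 -1.000e-03  1.023e+00  5.420e-01] F [ 0.5 -0.4  2.1] op 0.629
[0.05979021 0.08044183 0.36390388]
```

```bash
python3 -m crank '0 0 0 0 0 0.03; 0 0 0 0 0 0';  python3 - <<'E'
from h import *
print(show()['wrist_torque'])
im=optics.read_camera("wrist"); cv2.imwrite("pics/w7.png",cv2.resize(im[100:340,130:390,::-1],None,fx=2.4,fy=2.4,interpolation=2))
E
```

```text
time: 11.48
eef_pos: [0.5004, 0.2764, 0.1103]
tcp_rot: [0.992, -0.123, 0.0, 0.0]
contact_force: [0.0, -0.5, 3.6]
opening: 0.633
11.47 [0.5004 0.2764 0.1103] yaw -14.09 z [ 4.e-04 -5.e-04 -1.e+00] q [ 3.270e-01  1.920e-01  1.926e+00 -1.000e-03  1.023e+00  5.740e-01] F [ 0.  -0.5  3.6] op 0.633
[-0.07223751  0.03840899  0.812851  ]
```

View pics/w7.png

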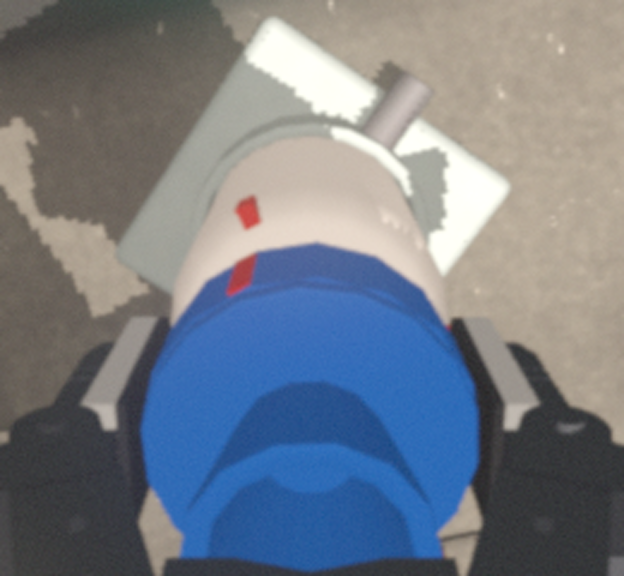

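```bash
python3 -m crank '0 0 0 0 0 0; 0 0 0 0 0 0; 0 0 0 0 0 0' 1; python3 -m crank '0 0 -50 0 0 0; 0 0 -50 0 0 0; 0 0 -40 0 0 0; 0 0 0 0 0 0; 0 0 0 0 0 0'
python3 - <<'E'
from h import *
st=show()
im=optics.read_camera("wrist"); cv2.imwrite("pics/w8.png",cv2.resize(im[60:330,110:400,::-1],None,fx=2.6,fy=2.2,interpolation=2)[:, :])
cv2.imwrite("pics/w8f.png",im[:,:,::-1])
im=optics.read_camera("scene"); cv2.imwrite("pics/s8.png",cv2.resize(im[120:270,180:340,::-1],None,fx=4,fy=4,interpolation=2))
json.dump({k:(list(map(float,v)) if hasattr(v,'__len__') else v) for k,v in st.items()},open('w8.json','w'))
x,y=.5015,.2766
for a in (90,95,100,105): 
    t=np.radians(a); print(a,wproj([[x+.027*np.cos(t),y+.027*np.sin(t),.1],[x+.0275*np.cos(t),y+.0275*np.sin(t),.1354]],st).round(1).tolist())
    t+=np.radians(-120); print('  ',wproj([[x+.0275*np.cos(t),y+.0275*np.sin(t),.1354]],st).round(1).tolist())
E
python3 -c "
import cv2
a=cv2.imread('pics/w8f.png')[100:280,170:350]; cv2.imwrite('pics/w8.png',cv2.resize(a,None,fx=3.3,fy=3.3,interpolation=2))"
```

```text
time: 11.9
eef_pos: [0.5, 0.2763, 0.1096]
tcp_rot: [0.992, -0.124, -0.001, 0.0]
contact_force: [-0.4, 0.2, -0.3]
opening: 1.002
time: 12.52
eef_pos: [0.4998, 0.2762, 0.2489]
tcp_rot: [0.992, -0.124, -0.001, 0.0]
contact_force: [-0.0, 0.2, -0.7]
opening: 1.0
12.53 [0.4998 0.2762 0.2489] yaw -14.23 z [-1.7e-03 -4.0e-04 -1.0e+00] q [0.327 0.045 1.817 0.    1.28  0.575] F [-0.   0.2 -0.7] op 1.0
90 [[252.6, 149.0], [251.5, 154.3]]
   [[291.5, 195.0]]
95 [[250.1, 149.8], [248.7, 155.2]]
   [[292.2, 192.3]]
100 [[247.7, 150.7], [245.9, 156.3]]
   [[292.7, 189.6]]
105 [[245.4, 151.9], [243.3, 157.6]]
   [[293.0, 186.8]]
```

View pics/w8.png

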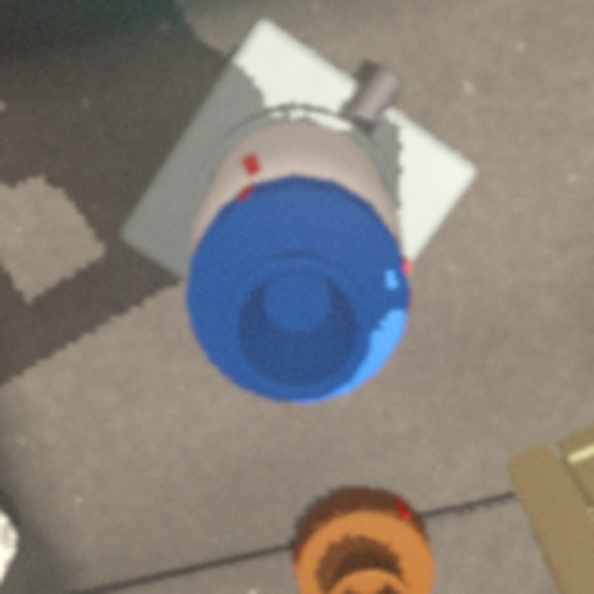

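View pics/s8.png

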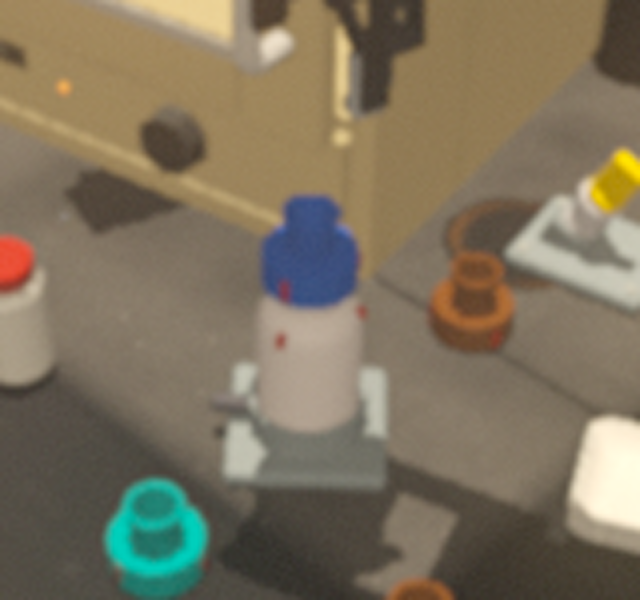

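Run:
```python
from h import *
np.set_printoptions(precision=4,suppress=True)
D=[(.2872,1.5782,.2134,-.6397,.2299),(-.159,1.971,.4405,-.2176,.2716),(.131,1.723,.4649,.3958,.2504),(.188,1.925,.5004,.2764,.1133),(.045,1.817,.4998,.2762,.2489),(.043,1.815,.5022,.2731,.2514)]
A=[];b=[]
for q2,q3,x,y,z in D:
    rho=np.sqrt(x*x+y*y-.1**2)
    A.append([np.sin(q2),np.sin(q2+q3),np.cos(q2+q3),1,0]);b.append(rho)
    A.append([np.cos(q2),np.cos(q2+q3),-np.sin(q2+q3),0,1]);b.append(z)
s=np.linalg.lstsq(np.array(A),np.array(b),rcond=None); print(s[0],np.array(A)@s[0]-b)
A=np.array(A)[:,[0,1,3,4]]; s=np.linalg.lstsq(A,np.array(b),rcond=None); print(s[0],A@s[0]-b)
# stopper geometry
st=json.load(open('w8.json'))
print(wproj([[.5005,.2765,.1709],[.5015,.2766,.1709]],st))
```

```text
[ 0.4417  0.5709  0.0199  0.0015 -0.009 ] [ 0.0003 -0.0001  0.0002 -0.0002 -0.0005 -0.0001  0.     -0.      0.0004
  0.0004 -0.0004  0.0001]
[ 0.4355  0.5696 -0.003  -0.022 ] [-0.0014  0.0003  0.0002  0.0003 -0.0015  0.0001  0.0035 -0.0015  0.
  0.0005 -0.0008  0.0003]
[[258.6356 198.9072]
 [259.9425 198.4538]]
```

Run:
```python
from h import *
gen([(.45,.22,.25),(.45,.02,.21)],100,step=.05)
```

```text
tool z [-0.0039 -0.0012 -1.    ]
-17 33 -1 0 0 -0.166; -22 30 -1 0 0 -0.166; -3 40 8 0 0 -0.166; -10 39 8 0 0 -0.166; -16 37 8 0 0 -0.166
-22 33 8 0 0 -0.166; -27 29 8 0 0 -0.166; 0 -0 0 0 0 -0.166; 0 0 0 0 0 -0.166; 0 0 0 0 0 -0.166
0 0 0 0 0 -0.166; 0 0 0 0 0 -0.166
```

```bash
python3 -m crank '-17 33 -1 0 0 -0.166; -22 30 -1 0 0 -0.166; -3 40 8 0 0 -0.166; -10 39 8 0 0 -0.166; -16 37 8 0 0 -0.166';python3 -m crank '-22 33 8 0 0 -0.166; -27 29 8 0 0 -0.166; 0 0 0 0 0 -0.166; 0 0 0 0 0 -0.166; 0 0 0 0 0 -0.166'; python3 -m crank '0 0 0 0 0 -0.166; 0 0 0 0 0 -0.166; 0 0 0 0 0 0; 0 0 0 0 0 0'
python3 - <<'E'
from h import *
st=show()
im=optics.read_camera("wrist"); cv2.imwrite("pics/w9.png",im[:,:,::-1])
for t in ("stopper_tab","holder_mouth","stopper"):
    r=optics.recognise("wrist",t); print(t,[(round(q["xy"][0]*512,1),round(q["xy"][1]*384,1),round(q["p"],2)) for q in r[:3]])
json.dump({k:(list(map(float,v)) if hasattr(v,'__len__') else v) for k,v in st.items()},open('w9.json','w'))
E
```

```text
time: 13.25
eef_pos: [0.4509, 0.0987, 0.2261]
tcp_rot: [0.957, 0.29, -0.001, -0.0]
contact_force: [0.5, -0.9, 0.3]
opening: 1.0
time: 13.88
eef_pos: [0.4507, 0.0204, 0.2101]
tcp_rot: [0.759, 0.651, -0.001, -0.001]
contact_force: [0.2, 0.1, -1.0]
opening: 1.0
time: 14.38
eef_pos: [0.4513, 0.0206, 0.2112]
tcp_rot: [0.644, 0.765, -0.0, -0.001]
contact_force: [-0.3, -0.1, -0.5]
opening: 1.002
14.38 [0.4513 0.0206 0.2112] yaw 99.79 z [-1.7e-03  3.0e-04 -1.0e+00] q [-0.18  -0.207  2.123  0.     1.227 -1.921] F [-0.3 -0.1 -0.5] op 1.002
stopper_tab [(252.4, 192.5, 0.82)]
holder_mouth [(250.8, 177.4, 0.58), (473.7, 248.5, 0.56)]
stopper [(251.9, 194.7, 0.81)]
```

View pics/w9.png

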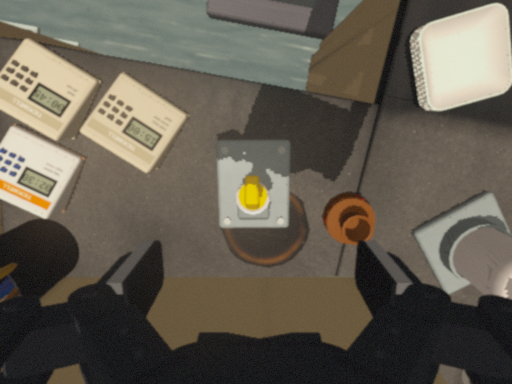

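Run:
```python
import cv2
a=cv2.imread('pics/w9.png')[125:245,195:315]; cv2.imwrite('pics/w9c.png',cv2.resize(a,None,fx=5,fy=5,interpolation=2))
```

```text
(no output)
```

View pics/w9c.png

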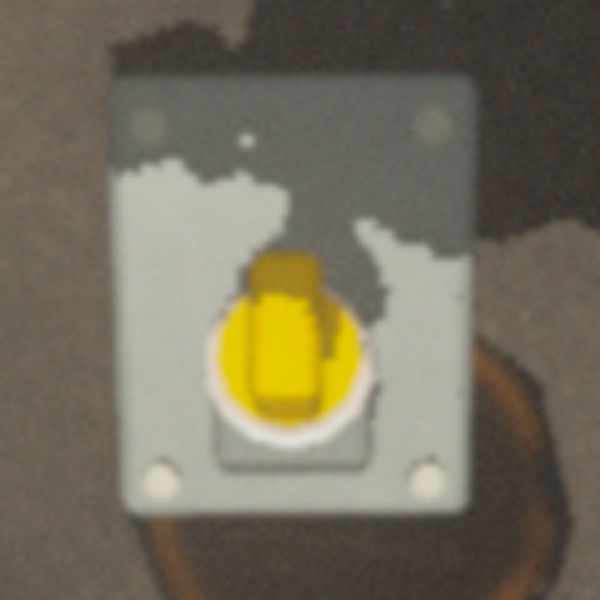

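Run:
```python
from h import *
np.set_printoptions(precision=4,suppress=True)
st=json.load(open('w9.json'))
c=lambda x,y:np.array([195+x/5,125+y/5])
F=[watz(st,c(*u),.012)[:2] for u in [(112,76),(478,78),(468,512),(124,512)]]
print(np.array(F),'ctr',np.mean(F,0))
ex=F[3]-F[0]+F[2]-F[1]; yaw=np.arctan2(ex[1],ex[0]); print('holder yaw',np.degrees(yaw),np.linalg.norm(F[3]-F[0]),np.linalg.norm(F[1]-F[0]), 'yaw from y',np.degrees(np.arctan2(*(F[0]-F[1]+F[3]-F[2])[::-1]))-90)
a=np.radians(26); ax=np.array([-np.cos(yaw)*np.sin(a),-np.sin(yaw)*np.sin(a),np.cos(a)])
T=C["wrist"]["tool_from_camera"]
# yellow centroids
out={}
for n,f in(("scene","scene0"),("top","top0")):
    im=cv2.imread(f'pics/{f}.png').astype(int); m=((im[:,:,2]-im[:,:,0]>90)&(im[:,:,1]-im[:,:,0]>70)).astype(np.uint8)
    k,l,s,cc=cv2.connectedComponentsWithStats(m); i=[j for j in range(1,k) if 320<cc[j][0]<365 and 150<cc[j][1]<215]; 
    for j in i: print(n,cc[j],s[j])
def res(p):
    m=p[:3]; tp=m+ax*.0375
    w=wproj([m,tp],st); r=[*(w[0]-c(291,358)),*(w[1]-c(286,351))]
    # sizes via depth
    Rt=R.from_quat(st["tcp_rot"]).as_matrix()
    dep=lambda P:(((P-st["eef_pos"])@Rt-T[:3,3])@T[:3,:3])[2]
    r+= [321.1*.013/dep(tp)-14.4,321.1*.0284/dep(m+ax*.0055)-29.4,321.1*.034/dep(m)-34.2]
    return r
s=least_squares(res,[.47,.02,.055],x_scale=.01); m=s.x; print('mouth',m,s.fun, 'tab49',m+ax*.0265,'top',m+ax*.0375)
for n in("scene","top"): print(n,proj(n,[m,m+ax*.0055,m+ax*.0215,m+ax*.0375]))
# holder-frame mouth
d=m[:2]-np.mean(F,0); print('mouth in holder',d@[np.cos(yaw),np.sin(yaw)],d@[-np.sin(yaw),np.cos(yaw)])
```

```text
[[ 0.4303 -0.0277]
 [ 0.4175  0.0491]
 [ 0.5146  0.0662]
 [ 0.5281 -0.0114]] ctr [0.4726 0.019 ]
holder yaw 9.724464312302446 0.09908414444690213 0.07788172313143235 yaw from y -170.34154386241346
scene [334.1319 164.8611] [327 157  16  16 144]
top [351.7765 203.7529] [345 198  12  14  85]
mouth [0.4782 0.0194 0.0477] [-0.1604  2.939   0.1421 -2.6024  0.2616 -0.5541 -0.2463] tab49 [0.4668 0.0174 0.0716] top [0.462  0.0166 0.0814]
scene [[328.0648 170.5264]
 [329.1216 169.3818]
 [332.2447 165.9992]
 [335.4425 162.5357]]
top [[348.1393 198.0842]
 [348.8585 198.9064]
 [350.9948 201.3483]
 [353.1988 203.8677]]
mouth in holder 0.005561975166257673 -0.0005952118633212564
```

Run:
```python
from h import *
np.set_printoptions(precision=4,suppress=True)
st=json.load(open('w9.json'))
c=lambda x,y:np.array([195+x/5,125+y/5])
yaw=np.radians(9.7)
a=np.radians(26); ax=np.array([-np.cos(yaw)*np.sin(a),-np.sin(yaw)*np.sin(a),np.cos(a)])
T=C["wrist"]["tool_from_camera"]; Rt=R.from_quat(st["tcp_rot"]).as_matrix()
dep=lambda P:(((P-st["eef_pos"])@Rt-T[:3,3])@T[:3,:3])[2]
def res(p):
    m=p[:3]; tp=m+ax*.0375
    w=wproj([m,tp],st); r=[*(w[0]-c(291,360)),*(w[1]-c(286,323))]
    r+= [321.1*.013/dep(tp)-14.4,321.1*.0284/dep(m+ax*.0055)-29.4,321.1*.034/dep(m)-34.2]
    for n,u in(("scene",[334.1,164.9]),("top",[351.8,203.8])): r+=list(.3*(proj(n,m+ax*.025)[0]-u))
    return r
s=least_squares(res,[.47,.02,.055],x_scale=.01); m=s.x; print('mouth',m,s.fun, 'tab49',m+ax*.0265,'top',m+ax*.0375)
# tilted tool t=15deg: tool z dir
t=np.radians(15); zt=np.array([np.cos(yaw)*np.sin(t),np.sin(yaw)*np.sin(t),-np.cos(t)])
G=m+ax*.028
print('axis',ax,'zt',zt,'TCP grasp',G+zt*.018,'pre',G+zt*.018-zt*.05)
```

```text
mouth [0.4749 0.0188 0.05  ] [-0.157  -0.0325  0.1463  0.0141  0.4216 -0.271   0.0812  0.0296  0.0307
  0.0448 -0.1959] tab49 [0.4635 0.0169 0.0738] top [0.4587 0.0161 0.0837]
axis [-0.4321 -0.0739  0.8988] zt [ 0.2551  0.0436 -0.9659] TCP grasp [0.4674 0.0176 0.0578] pre [0.4546 0.0154 0.1061]
```

```bash
python3 -m crank '-3 1 30 -0.13 0 0; -3 1 20 -0.13 0 0; 0 0 0 0 0 0; 0 0 0 0 0 0'
cat >> h.py <<'E'
def delta(tgt):
    st=show(); m=R.from_quat(st["tcp_rot"]).as_matrix(); print("tool delta mm",((np.array(tgt)-st["eef_pos"])@m*1000).round(1)); return st
E
python3 -c "
from h import *
delta([.4546,.0154,.1061]); delta([.4674,.0176,.0578])"
```

```text
time: 15.08
eef_pos: [0.4583, 0.0151, 0.164]
tcp_rot: [0.638, 0.759, 0.099, 0.084]
contact_force: [0.5, -0.2, 0.7]
opening: 1.001
15.07 [0.4583 0.0151 0.164 ] yaw 99.9 z [ 0.2543  0.0435 -0.9662] q [-0.248 -0.295  2.3    0.134  0.902 -2.062] F [ 0.5 -0.2  0.7] op 1.001
tool delta mm [  1.  -18.5  55. ]
15.07 [0.4583 0.0151 0.164 ] yaw 99.9 z [ 0.2543  0.0435 -0.9662] q [-0.248 -0.295  2.3    0.134  0.902 -2.062] F [ 0.5 -0.2  0.7] op 1.001
tool delta mm [  1.  -18.4 105.1]
```

```bash
python3 -m crank '1 -18 25 0 0 0; 0 0 30 0 0 0; 0 0 0 0 0 0; 0 0 0 0 0 0'
python3 - <<'E'
from h import *
st=delta([.4674,.0176,.0578])
im=optics.read_camera("wrist"); cv2.imwrite("pics/w10.png",im[:,:,::-1])
m=np.array([.4749,.0188,.05]);ax=np.array([-.4321,-.0739,.8988]); print(wproj([m,m+ax*.0375],st))
im=optics.read_camera("scene"); cv2.imwrite("pics/s10.png",cv2.resize(im[90:240,260:420,::-1],None,fx=4,fy=4,interpolation=2))
E
```

```text
time: 15.58
eef_pos: [0.4555, 0.0156, 0.1066]
tcp_rot: [0.638, 0.759, 0.1, 0.084]
contact_force: [1.0, 0.5, -0.1]
opening: 0.998
15.57 [0.4555 0.0156 0.1066] yaw 99.95 z [ 0.2554  0.0438 -0.9659] q [-0.248 -0.21   2.35   0.152  0.766 -2.09 ] F [ 1.   0.5 -0.1] op 0.998
tool delta mm [-0.  -1.  50.2]
[[258.75185396 211.34909479]
 [258.80979979 220.52098079]]
```

View pics/w10.png

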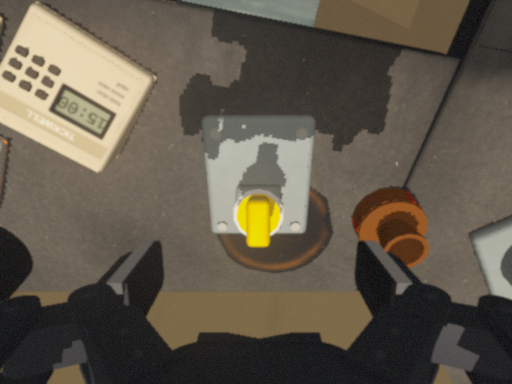

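View pics/s10.png

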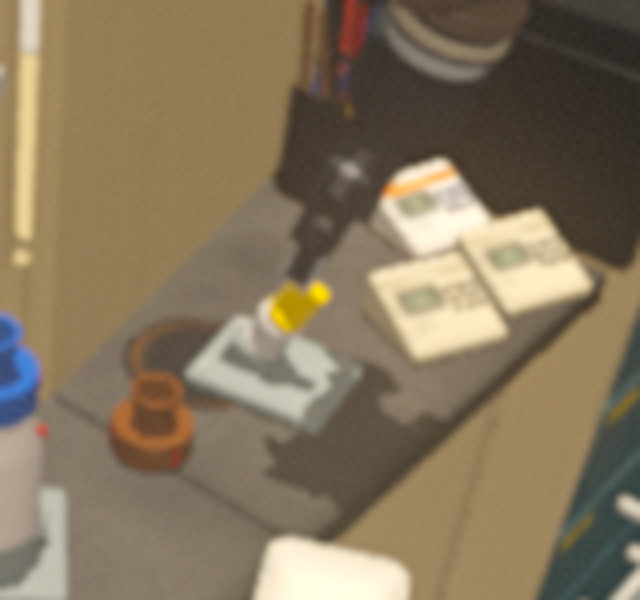

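```bash
python3 -m crank '0 -1 25 0 0 0; 0 0 25 0 0 0; 0 0 0 0 0 0'; python3 -c "
from h import *
delta([.4674,.0176,.0578])"; python3 -m crank '0 0 0 0 0 0; 0 0 0 0 0 0; 0 0 0 0 0 0; 0 0 0 0 0 0; 0 0 0 0 0 0' -1 50;  python3 - <<'E'
from h import *
st=delta([.4674,.0176,.0578]); print(st["wrist_torque"])
im=optics.read_camera("wrist"); cv2.imwrite("pics/w11.png",im[:,:,::-1])
E
```

```text
time: 16.05
eef_pos: [0.4651, 0.018, 0.0555]
tcp_rot: [0.638, 0.759, 0.099, 0.082]
contact_force: [0.1, 0.1, 0.3]
opening: 1.004
16.05 [0.4651 0.018  0.0555] yaw 99.94 z [ 0.2509  0.0449 -0.967 ] q [-0.236 -0.077  2.35   0.173  0.639 -2.107] F [0.1 0.1 0.3] op 1.004
tool delta mm [-0.8  2.7 -1.6]
time: 16.68
eef_pos: [0.4665, 0.0171, 0.0572]
tcp_rot: [0.638, 0.759, 0.099, 0.085]
contact_force: [-3.3, -4.4, 6.2]
opening: 0.247
16.68 [0.4665 0.0171 0.0572] yaw 99.95 z [ 0.2551  0.0427 -0.966 ] q [-0.237 -0.079  2.349  0.171  0.638 -2.107] F [-3.3 -4.4  6.2] op 0.247
tool delta mm [ 0.3  1.1 -0.3]
[-0.63095296  0.40902125 -0.19564086]
```

View pics/w11.png

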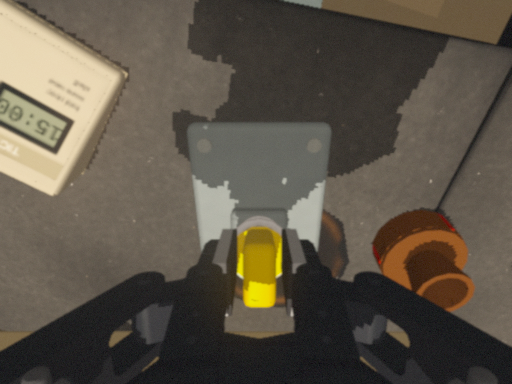

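```bash
python3 -m crank '0 0 0 0 0 0; 0 0 0 0 0 0';  python3 - <<'E'
from h import *
st=delta([.4674,.0176,.0578]); print(st["wrist_torque"])
E
```

```text
time: 16.98
eef_pos: [0.4664, 0.0171, 0.0572]
tcp_rot: [0.638, 0.759, 0.099, 0.085]
contact_force: [-3.5, -2.5, 6.6]
opening: 0.243
16.98 [0.4664 0.0171 0.0572] yaw 99.94 z [ 0.2549  0.0428 -0.966 ] q [-0.237 -0.079  2.349  0.171  0.638 -2.107] F [-3.5 -2.5  6.6] op 0.243
tool delta mm [ 0.4  1.2 -0.3]
[-0.61653696  0.43019566 -0.16016488]
```

```bash
python3 -m crank '0 0 0 0 0 0; 0 0 -2 0 0 0; 0 0 -2 0 0 0; 0 0 0 0 0 0' 0; python3 -m crank '0 0 0 0 0 0; 0 0 0 0 0 0; 0 0 0 0 0 0; 0 0 0 0 0 0' -1 50;  python3 - <<'E'
from h import *
st=delta([.4674,.0176,.0578]); print(st["wrist_torque"])
im=optics.read_camera("wrist"); cv2.imwrite("pics/w12.png",im[:,:,::-1])
im=optics.read_camera("scene"); cv2.imwrite("pics/s12.png",cv2.resize(im[110:230,270:390,::-1],None,fx=5,fy=5,interpolation=2))
E
```

```text
time: 17.48
eef_pos: [0.4646, 0.0178, 0.0601]
tcp_rot: [0.638, 0.759, 0.099, 0.083]
contact_force: [-0.7, 0.5, 0.9]
opening: 0.5
time: 17.98
eef_pos: [0.4647, 0.0171, 0.06]
tcp_rot: [0.638, 0.759, 0.099, 0.084]
contact_force: [-0.9, -4.4, 0.8]
opening: 0.146
17.98 [0.4647 0.0171 0.06  ] yaw 99.94 z [ 0.2535  0.043  -0.9664] q [-0.238 -0.089  2.351  0.169  0.647 -2.106] F [-0.9 -4.4  0.8] op 0.146
tool delta mm [0.1 2.1 2.9]
[-0.97337554  0.36474733 -0.26735313]
```

View pics/w12.png

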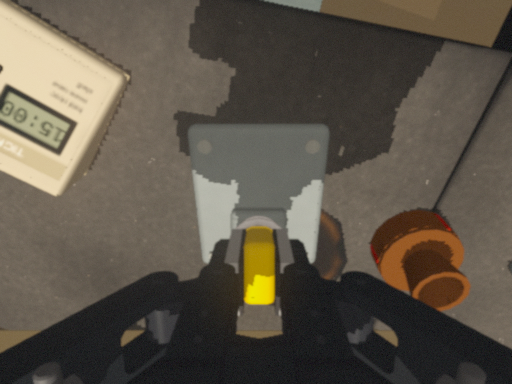

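View pics/s12.png

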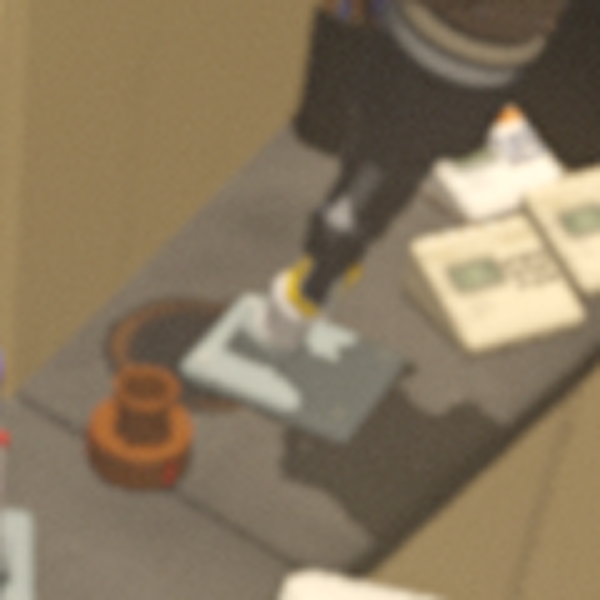

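```bash
python3 -m crank '0 0 0 0 0 0; 0 -1 -5 0 0 0; 0 -2 -10 0 0 0; 0 -3 -15 0 0 0; 0 0 0 0 0 0' -1 80; python3 -c "
from h import *
show()"
```

```text
time: 18.7
eef_pos: [0.4517, 0.0155, 0.0887]
tcp_rot: [0.638, 0.759, 0.1, 0.084]
contact_force: [-0.3, -0.1, -0.2]
opening: 0.14
18.7 [0.4517 0.0155 0.0887] yaw 99.92 z [ 0.2558  0.0442 -0.9657] q [-0.252 -0.186  2.37   0.162  0.724 -2.104] F [-0.3 -0.1 -0.2] op 0.14
```

```bash
python3 -m crank '0 -5 -25 0 0 0; 0 -4 -30 0.05 0 0; 0 4 -30 0.13 0 0; 0 0 -30 0.13 0 0; 0 -6 -30 0.14 0 0'; python3 -m crank '0 0 0 0 0 0; 0 0 0 0 0 0'
python3 - <<'E'
from h import *
st=show()
for n in("wrist","scene","top"):
    im=optics.read_camera(n); cv2.imwrite(f"pics/{n}13.png",im[:,:,::-1])
json.dump({k:(list(map(float,v)) if hasattr(v,'__len__') else v) for k,v in st.items()},open('w13.json','w'))
s=cv2.imread('pics/scene13.png')[80:230,250:400]; t=cv2.imread('pics/top13.png')[130:280,270:420]
cv2.imwrite('pics/st13.png',np.hstack([cv2.resize(a,None,fx=2.6,fy=2.6,interpolation=2) for a in(s,t)]))
E
```

```text
time: 19.32
eef_pos: [0.4195, 0.0101, 0.2297]
tcp_rot: [0.64, 0.762, -0.074, -0.062]
contact_force: [0.0, -0.0, -0.9]
opening: 0.141
time: 19.58
eef_pos: [0.4188, 0.0102, 0.2267]
tcp_rot: [0.64, 0.762, -0.072, -0.062]
contact_force: [0.5, 0.4, -0.3]
opening: 0.142
19.57 [0.4188 0.0102 0.2267] yaw 99.94 z [-0.1869 -0.0314 -0.9819] q [-0.18  -0.183  2.082 -0.065  1.422 -1.909] F [ 0.5  0.4 -0.3] op 0.142
```

View pics/wrist13.png

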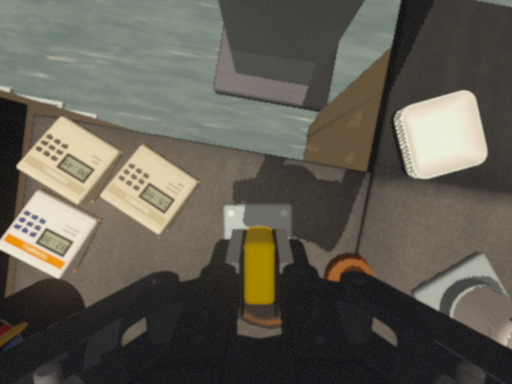

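View pics/st13.png

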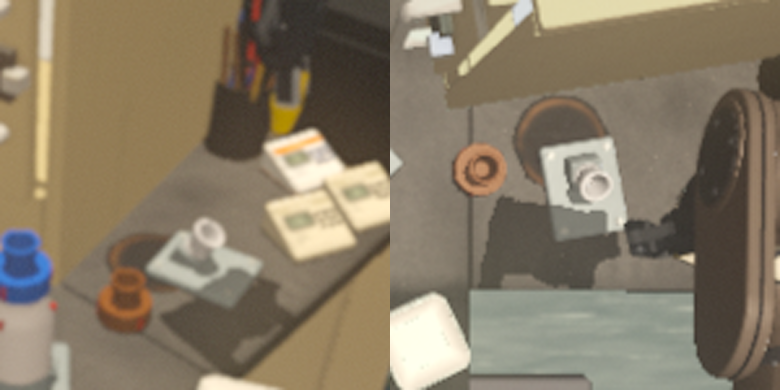

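Run:
```python
import cv2
a=cv2.imread('pics/w10.png')[180:260,215:305]; cv2.imwrite('pics/w10c.png',cv2.resize(a,None,fx=7,fy=7,interpolation=2))
```

```text
(no output)
```

View pics/w10c.png

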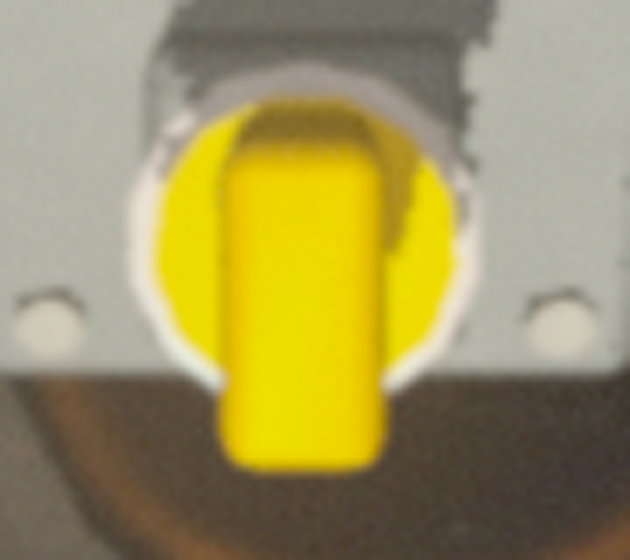

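Run:
```python
from h import *
np.set_printoptions(precision=4,suppress=True)
st1=json.load(open('w9.json'))
st2={"eef_pos":[.4555,.0156,.1066],"tcp_rot":R.from_matrix(np.eye(3)).as_quat()}
# rotation at w10: yaw 99.95, tool z given
z=np.array([.2554,.0438,-.9659]); x=np.array([np.cos(np.radians(99.95)),np.sin(np.radians(99.95)),0]); x-=z*(x@z); x/=np.linalg.norm(x)
st2["tcp_rot"]=R.from_matrix(np.c_[x,np.cross(z,x),z]).as_quat()
c=lambda x,y:np.array([195+x/5,125+y/5]); d=lambda x,y:np.array([215+x/7,180+y/7])
T=C["wrist"]["tool_from_camera"]
def dep(P,st): return (((P-st["eef_pos"])@R.from_quat(st["tcp_rot"]).as_matrix()-T[:3,3])@T[:3,:3])[2]
def AX(al,yaw): return np.array([-np.cos(yaw)*np.sin(al),-np.sin(yaw)*np.sin(al),np.cos(al)])
def res(p,fa):
    m=p[:3]; ax=AX(np.radians(26) if fa else p[3],np.radians(9.7)); r=[]
    for st,o in((st1,[c(291,360),c(286,323),14.4,29.4,34.2]),(st2,[d(304,238),d(304,307),23.3,43.6,49.7])):
        w=wproj([m,m+ax*.0375],st); r+=[*(w[0]-o[0]),*(w[1]-o[1])]
        r+=[321.1*.013/dep(m+ax*.0375,st)-o[2],321.1*.0284/dep(m+ax*.0055,st)-o[3],321.1*.034/dep(m,st)-o[4]]
    return r
for fa in(1,0):
    s=least_squares(res,[.475,.019,.05,.45],x_scale=[.01,.01,.01,.1],args=(fa,)); m=s.x[:3]; ax=AX(np.radians(26) if fa else s.x[3],np.radians(9.7))
    print(m,np.degrees(s.x[3]),s.fun)
    # grasp tool frame
    z=np.array([.2535,.043,-.9664]); x=np.array([np.cos(np.radians(99.94)),np.sin(np.radians(99.94)),0]); x-=z*(x@z); x/=np.linalg.norm(x); Rg=np.c_[x,np.cross(z,x),z]
    p=np.array([.4647,.0171,.0600]); S=m-ax*.0225
    print('small end in tool mm',((S-p)@Rg)*1000,'axis in tool',ax@Rg)
```

```text
[0.4746 0.0186 0.0519] 25.783100780887047 [-0.3692  0.542  -0.1028  0.6194  0.5118 -0.1116  0.2657  0.1477 -0.3025
  0.151  -0.4278  0.3259  0.1175  1.297 ]
small end in tool mm [-0.2498 11.9256 32.4693] axis in tool [ 0.0005 -0.1925 -0.9813]
[0.4746 0.0186 0.0519] 25.94164686241633 [-0.369   0.521  -0.1028  0.6389  0.5117 -0.1123  0.2647  0.1479 -0.3363
  0.1508 -0.4003  0.325   0.1167  1.2961]
small end in tool mm [-0.2496 11.8826 32.4832] axis in tool [ 0.0005 -0.1915 -0.9815]
```

```bash
cat >> h.py <<'E'
SE=np.array([-.25,11.9,32.5])/1000; AXT=np.array([0,-.192,-.981]); AXT=AXT/np.linalg.norm(AXT)
def goalrot(psi):
    # stopper upright, tool x horizontal at yaw psi
    M=R.from_euler('z',np.radians(psi)).as_matrix()
    x=M[:,0]; h=np.cross([0,0,1],x)  # horizontal
    # axis = y*AXT1+z*AXT2 = Z ; solve with y,z in plane (h,Z), z x x = y
    best=None
    f=lambda a:(lambda z:np.c_[x,np.cross(z,x),z])(-np.cos(a)*np.array([0,0,1])+np.sin(a)*h)
    s=least_squares(lambda a:(f(a[0])@AXT)[:2],[0.]); return f(s.x[0])
def plan(wps,Rg,step=.06,amax=.17):
    st=readout.get_state(); p=np.array(st["eef_pos"]); R0=R.from_quat(st["tcp_rot"]); rv=(R0.inv()*R.from_matrix(Rg)).as_rotvec()
    q=p; pts=[]
    for w in wps:
        w=np.array(w); n=max(1,int(np.ceil(np.linalg.norm(w-q)/step)))
        pts+=[q+(w-q)*i/n for i in range(1,n+1)]; q=w
    k=max(len(pts),int(np.ceil(np.linalg.norm(rv)/amax))); pts+=[q]*(k-len(pts)); cur=p; rows=[]
    for i,t in enumerate(pts):
        M=(R0*R.from_rotvec(rv*i/k)).as_matrix(); d=(t-cur)@M*1000; rows.append("%.1f %.1f %.1f %.3f %.3f %.3f"%(*d,*(rv/k))); cur=t
    for i in range(0,len(rows),5): print("; ".join(rows[i:i+5]))
def report():
    st=show(); M=R.from_quat(st["tcp_rot"]).as_matrix(); print("small end",(st["eef_pos"]+M@SE).round(4),"axis",(M@AXT).round(4)); return st
E
python3 - <<'E'
from h import *
report()
Rg=goalrot(130); print(Rg.round(3))
S=np.array([.5008,.2765,.200]); T=S-Rg@SE; print(T)
plan([(.43,.06,.26),(.45,.2,.26),T],Rg)
E
```

```text
19.73 [0.4183 0.01   0.2269] yaw 99.91 z [-0.1879 -0.0317 -0.9817] q [-0.18  -0.183  2.083 -0.066  1.423 -1.908] F [-1.1 -0.3 -0.2] op 0.134
small end [0.4238 0.0107 0.1927] axis [-0.0013 -0.0014  1.    ]
[[-0.643  0.752 -0.147]
 [ 0.766  0.631 -0.123]
 [ 0.    -0.192 -0.981]]
[0.49647508 0.27319731 0.23418055]
23.6 6.7 -18.2 0.000 -0.015 -0.074; 22.8 8.4 -18.5 0.000 -0.015 -0.074; 42.1 20.8 -4.0 0.000 -0.015 -0.074; 40.4 23.8 -4.6 0.000 -0.015 -0.074; 38.5 26.7 -5.2 0.000 -0.015 -0.074
19.1 40.7 5.2 0.000 -0.015 -0.074; 16.2 42.0 5.0 0.000 -0.015 -0.074
```

```bash
python3 -m crank '24 7 -18 0 -0.015 -0.074; 23 8 -19 0 -0.015 -0.074; 42 21 -4 0 -0.015 -0.074; 40 24 -5 0 -0.015 -0.074; 38 27 -5 0 -0.015 -0.074'; python3 -m crank '19 41 5 0 -0.015 -0.074; 16 42 5 0 -0.015 -0.074; 0 0 0 0 0 0; 0 0 0 0 0 0; 0 0 0 0 0 0'
python3 - <<'E'
from h import *
st=report()
for n in("wrist","scene"):
    im=optics.read_camera(n); cv2.imwrite(f"pics/{n}14.png",im[:,:,::-1])
cv2.imwrite('pics/s14.png',cv2.resize(cv2.imread('pics/scene14.png')[100:250,190:340],None,fx=4,fy=4,interpolation=2))
E
```

```text
time: 20.35
eef_pos: [0.4515, 0.2009, 0.2611]
tcp_rot: [0.485, 0.869, -0.084, -0.045]
contact_force: [-0.4, 0.3, -0.5]
opening: 0.135
time: 20.98
eef_pos: [0.4987, 0.2721, 0.2368]
tcp_rot: [0.42, 0.903, -0.087, -0.038]
contact_force: [1.1, -0.3, 0.2]
opening: 0.141
20.98 [0.4987 0.2721 0.2368] yaw 130.13 z [-0.1414 -0.1262 -0.9819] q [ 0.352  0.154  1.731 -0.07   1.435 -1.903] F [ 1.1 -0.3  0.2] op 0.141
small end [0.5032 0.2753 0.2026] axis [-0.0055  0.0024  1.    ]
```

View pics/s14.png

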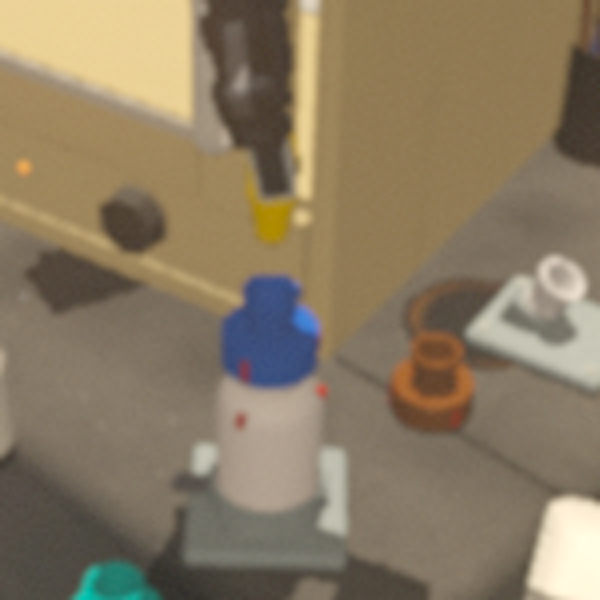

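View pics/wrist14.png

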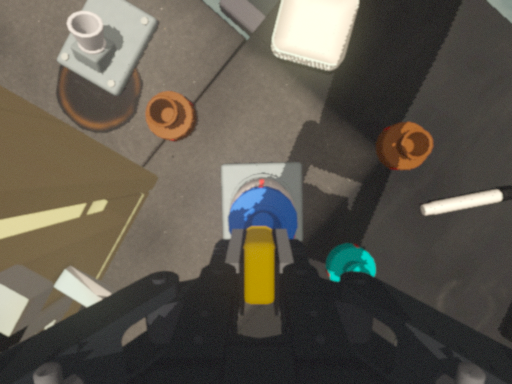

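```bash
cat >> h.py <<'E'
def toS(S):
    st=report(); M=R.from_quat(st["tcp_rot"]).as_matrix(); print("tool delta",((np.array(S)-(st["eef_pos"]+M@SE))@M*1000).round(1))
E
python3 -c "
from h import *
toS([.5008,.2765,.168])"
```

```text
21.07 [0.4989 0.2722 0.237 ] yaw 130.13 z [-0.141  -0.1259 -0.982 ] q [ 0.352  0.154  1.731 -0.07   1.435 -1.903] F [-0.1 -0.3 -0.8] op 0.139
small end [0.5034 0.2754 0.2029] axis [-0.0059  0.0022  1.    ]
tool delta [ 2.7  5.3 34.5]
```

```bash
python3 -m crank '3 2 15 0.004 -0.004 0; 0 3 15 0 0 0; 0 0 4 0 0 0; 0 0 0 0 0 0; 0 0 0 0 0 0';python3 -c "
from h import *
toS([.5008,.2765,.158])"
```

```text
time: 21.7
eef_pos: [0.4962, 0.2741, 0.2023]
tcp_rot: [0.419, 0.903, -0.09, -0.037]
contact_force: [-0.1, 0.6, 0.4]
opening: 0.138
21.7 [0.4962 0.2741 0.2023] yaw 130.25 z [-0.1417 -0.1319 -0.9811] q [ 0.359  0.182  1.764 -0.075  1.376 -1.892] F [-0.1  0.6  0.4] op 0.138
small end [0.5007 0.2772 0.1681] axis [-0.005  0.008  1.   ]
tool delta [-0.5  1.6 10. ]
```

```bash
python3 -m crank '0 1 5 0 0.008 0; 0 1 5 0 0 0; 0 0 0 0 0 0';python3 -c "
from h import *
toS([.5008,.2765,.1484])"
```

```text
time: 22.08
eef_pos: [0.4956, 0.2738, 0.1909]
tcp_rot: [0.419, 0.902, -0.089, -0.041]
contact_force: [0.4, 0.1, -0.7]
opening: 0.141
22.07 [0.4956 0.2738 0.1909] yaw 130.16 z [-0.149  -0.1265 -0.9807] q [ 0.355  0.194  1.773 -0.068  1.361 -1.896] F [ 0.4  0.1 -0.7] op 0.141
small end [0.4998 0.277  0.1567] axis [0.0022 0.0027 1.    ]
tool delta [-1.   2.   8.1]
```

```bash
python3 -m crank '-1 1 3 0 0 0; 0 1 2 0 0 0; 0 0 0 0 0 0';python3 -c "
from h import *
toS([.5008,.2765,.1484])"
```

```text
time: 22.45
eef_pos: [0.4973, 0.2738, 0.1861]
tcp_rot: [0.419, 0.903, -0.089, -0.041]
contact_force: [0.6, 0.9, -1.4]
opening: 0.141
22.45 [0.4973 0.2738 0.1861] yaw 130.16 z [-0.1481 -0.1262 -0.9809] q [ 0.354  0.201  1.773 -0.069  1.352 -1.896] F [ 0.6  0.9 -1.4] op 0.141
small end [0.5015 0.2771 0.1519] axis [0.0013 0.0023 1.    ]
tool delta [ 0.  -0.2  3.6]
```

```bash
python3 -m crank '0 0.4 2 0 0 0; 0 0 0 0 0 0';python3 -m crank '0 0.3 1.5 0 0 0; 0 0 0 0 0 0';python3 -c "
from h import *
toS([.5008,.2765,.1484])"
```

```text
time: 22.7
eef_pos: [0.4972, 0.2739, 0.1842]
tcp_rot: [0.419, 0.903, -0.089, -0.041]
contact_force: [-0.7, 0.1, -0.4]
opening: 0.134
time: 22.95
eef_pos: [0.4973, 0.2739, 0.1827]
tcp_rot: [0.419, 0.903, -0.089, -0.041]
contact_force: [-0.5, 0.2, -0.1]
opening: 0.144
22.95 [0.4973 0.2739 0.1827] yaw 130.16 z [-0.1479 -0.1261 -0.9809] q [ 0.354  0.204  1.776 -0.069  1.346 -1.896] F [-0.5  0.2 -0.1] op 0.144
small end [0.5015 0.2771 0.1485] axis [0.0011 0.0023 1.    ]
tool delta [ 0.  -0.9  0.2]
```

```bash
for i in 1; do python3 -m crank '0 0.3 1.5 0 0 0; 0 0 0 0 0 0'; python3 -m crank '0 0.3 1.5 0 0 0; 0 0 0 0 0 0'; done
```

```text
time: 23.2
eef_pos: [0.4972, 0.2739, 0.1811]
tcp_rot: [0.419, 0.903, -0.089, -0.041]
contact_force: [-0.4, 0.6, 0.8]
opening: 0.135
time: 23.45
eef_pos: [0.4974, 0.2739, 0.1802]
tcp_rot: [0.419, 0.903, -0.089, -0.041]
contact_force: [-1.7, 0.2, 2.0]
opening: 0.143
```

```bash
python3 -m crank '0 0.2 1 0 0 0; 0 0 0 0 0 0'; python3 -m crank '0 0.2 1 0 0 0; 0 0 0 0 0 0'
python3 - <<'E'
from h import *
st=report(); print(st["wrist_torque"])
for n in("wrist","scene"):
    im=optics.read_camera(n); cv2.imwrite(f"pics/{n}15.png",im[:,:,::-1])
cv2.imwrite('pics/s15.png',cv2.resize(cv2.imread('pics/scene15.png')[130:230,210:310],None,fx=6,fy=6,interpolation=2))
E
```

```text
time: 23.7
eef_pos: [0.4975, 0.274, 0.18]
tcp_rot: [0.419, 0.903, -0.089, -0.04]
contact_force: [-1.3, -1.0, 5.4]
opening: 0.142
time: 23.95
eef_pos: [0.4976, 0.274, 0.1798]
tcp_rot: [0.419, 0.903, -0.089, -0.04]
contact_force: [-1.8, -0.8, 7.7]
opening: 0.136
23.95 [0.4976 0.274  0.1798] yaw 130.16 z [-0.1472 -0.126  -0.9811] q [ 0.355  0.208  1.777 -0.069  1.34  -1.895] F [-1.8 -0.8  7.7] op 0.136
small end [0.5019 0.2773 0.1456] axis [4.0e-04 2.1e-03 1.0e+00]
[-0.22777549  0.70786954 -0.0721958 ]
```

View pics/s15.png

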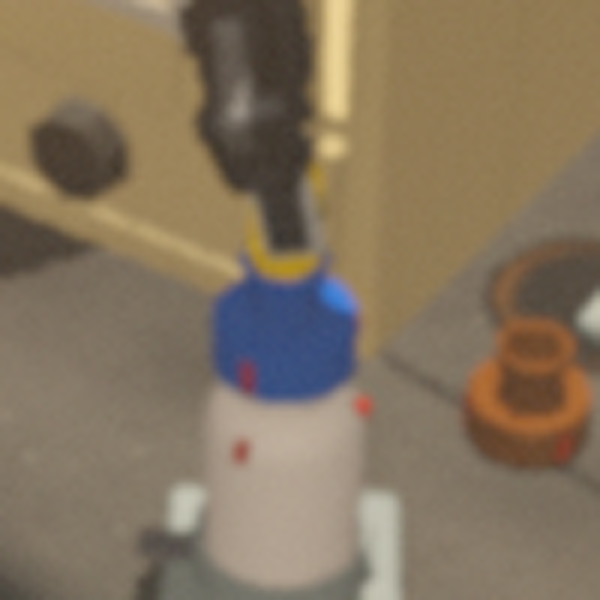

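```bash
python3 -m crank '0 0.3 1.5 0 0 0; 0 0 0 0 0 0'; python3 -m crank '0 0 0 0 0 0; 0 0 0 0 0 0; 0 0 0 0 0 0' 0; python3 -m crank '0 -4 -20 0 0 0; 0 -8 -40 0 0 0; 0 -10 -50 0 0 0; 0 0 0 0 0 0; 0 0 0 0 0 0' 0
python3 - <<'E'
from h import *
st=report(); 
for n in("wrist","scene","top"):
    im=optics.read_camera(n); cv2.imwrite(f"pics/{n}16.png",im[:,:,::-1])
json.dump({k:(list(map(float,v)) if hasattr(v,'__len__') else v) for k,v in st.items()},open('w16.json','w'))
cv2.imwrite('pics/s16.png',cv2.resize(cv2.imread('pics/scene16.png')[130:230,210:310],None,fx=6,fy=6,interpolation=2))
E
```

```text
time: 24.3
eef_pos: [0.4978, 0.2741, 0.1796]
tcp_rot: [0.419, 0.903, -0.089, -0.04]
contact_force: [-3.9, -1.1, 11.5]
opening: 0.138
time: 24.68
eef_pos: [0.497, 0.2737, 0.1753]
tcp_rot: [0.419, 0.903, -0.089, -0.041]
contact_force: [0.1, -0.3, -0.2]
opening: 0.501
time: 25.3
eef_pos: [0.4971, 0.2739, 0.2891]
tcp_rot: [0.419, 0.903, -0.088, -0.04]
contact_force: [0.5, -0.0, -0.1]
opening: 0.499
25.3 [0.4971 0.2739 0.2891] yaw 130.17 z [-0.1466 -0.1256 -0.9812] q [ 0.355  0.119  1.674 -0.067  1.531 -1.908] F [ 0.5 -0.  -0.1] op 0.499
small end [0.5014 0.2771 0.2549] axis [-2.0e-04  1.8e-03  1.0e+00]
```

View pics/s16.png

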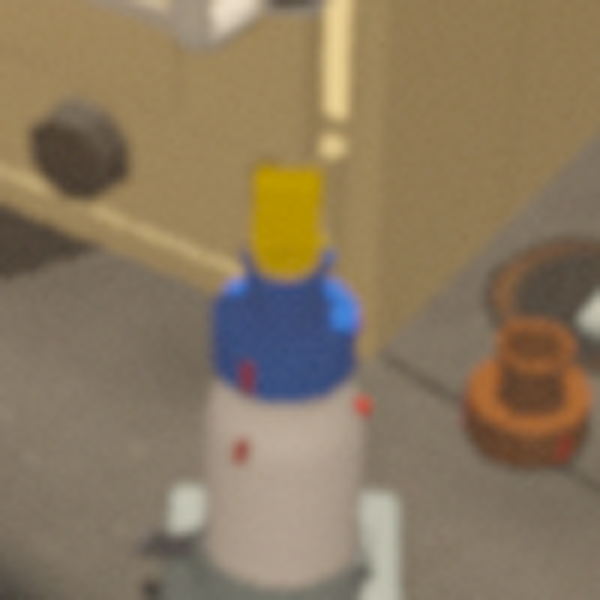

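View pics/wrist16.png

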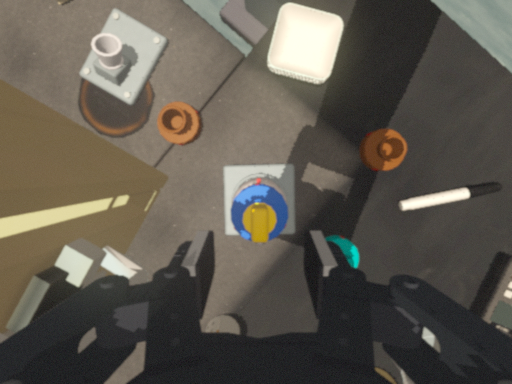

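Run:
```python
from h import *
st=json.load(open('w16.json'))
cv2.imwrite('pics/w16c.png',cv2.resize(cv2.imread('pics/wrist16.png')[155:255,210:310],None,fx=6,fy=6,interpolation=2))
b=[.5008,.2765]
for dz in(0,.003): print(dz,((proj('scene',[[*b,.2084+dz],[*b,.1764+dz],[*b,.1709]])-[210,130])*6).round(0).tolist(), ((wproj([[*b,.2084+dz],[*b,.1764+dz],[*b,.1709]],st)-[210,155])*6).round(0).tolist())
y=np.radians(102); print(((proj('scene',[[b[0]+.027*np.cos(y),b[1]+.027*np.sin(y),z] for z in(.1334,.1)])-[210,130])*6).round(0).tolist(),((wproj([[b[0]+.027*np.cos(y-2.094*0+2*np.pi/3),b[1]+.027*np.sin(y+2*np.pi/3),z] for z in(.1334,.1)],st)-[210,155])*6).round(0).tolist())
```

```text
0 [[285.0, 171.0], [283.0, 244.0], [283.0, 256.0]] [[296.0, 418.0], [296.0, 378.0], [296.0, 372.0]]
0.003 [[285.0, 164.0], [283.0, 237.0], [283.0, 256.0]] [[296.0, 423.0], [296.0, 382.0], [296.0, 372.0]]
[[243.0, 377.0], [242.0, 444.0]] [[291.0, 171.0], [291.0, 163.0]]
```

View pics/w16c.png

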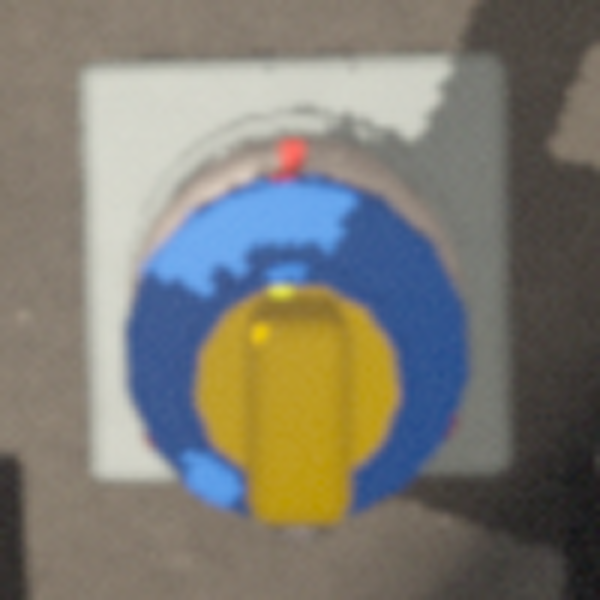

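```bash
python3 -c "
from plant import ctrl
print(ctrl.sign_off())"
```

```text
the job is handed in; nothing more can be done
None
```

I did the whole task and handed it in after about 25.5 s of the 64 s allowed. The hand-in gave no verdict, so the result rests on my own checks.

**What I did**
- **Cap:** I gripped the blue cap, turned it about 58° anticlockwise, and lowered it into the thread with no resistance. I then turned it about 75° clockwise until the torque climbed to 0.8 N m at the stop.
- **Stopper:** I drew the yellow stopper out along its slant, stood it upright and pressed it into the cap's socket to about 11 N. Then I let go and moved clear.

**Last checks**
- **Cap home:** In the wrist picture a red rib stands directly over its mark. In the scene picture the rib and the mark are each within about 1.5 pixels of where they should be with the cap home.
- **Stopper seated:** It is centred on the cap and upright, and the height of its top in the scene picture matches the seated position.
- **Hand clear:** The hand is more than 100 mm above, with contact force near zero.
- **Bystanders:** I never touched the jar, beaker or weighing boats, but I did not measure their positions again at the end.

**What disagreed or failed**
- The first grip on the stopper closed on its wide end (opening 20.6 mm instead of about 13 mm). I opened, backed off 4 mm and gripped again.
- The stopper met its seat about 2–3 mm lower than I had calculated. The calibration is only good to about 2 mm, which could account for most of that.
- The fixed cameras and the wrist camera differed by about 5 mm on where the bottle stands. I used the wrist camera's value, and the near-zero force while gripping the cap supported it.

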